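# Set up the pole stand and lay out a ladder kit

## Task

Get the bench ready for the next ladder: first raise the empty sliding section of the pole stand's ladder rest until its pawl has dropped in over the top rung, lower it onto that rung and let go, so that it stands locked and level with the fixed trestle. Then lay both stiles across the stand, each down in its own pair of forks with its ends sticking out about equally, and put the loose rungs into the oblong crate and the rubber feet into the squarer crate. Leave the tape measure and the other things on the bench where they are.

Things in the scene. Friction and masses are not known exactly. Their poses are not given: they have to be found in the camera images.
- stand: Pole stand fixed to the bench, pale wood. Origin: centre of the underside of its 350 x 170 x 18 mm base board; x runs along the poles it carries, from its ladder rest (crossbar at x = -110 mm) to its fixed trestle (crossbar at x = +110 mm). The poles lie at y = -50 and +50 mm; a stile in its forks, rest locked on the top rung, has its axis 259 mm up, level.
- trestle_bar (a point): Centre of the top face of the fixed trestle's crossbar (22 x 150 mm, 247 mm up, on two posts). Each of the two crossbars bears two upturned steel forks, 50 mm either side of its middle: U-shaped, 32 mm wide inside, 4 mm walls, 20 mm long along the poles, upright to 17 mm above the bar, then flaring to a 44 mm mouth 28 mm above it. The fork floor is the bar's top.
- fly (a joint): Height (m) of the ladder rest's sliding section: 0 locked on the lowest rung, 0.040 on the middle, 0.080 on the top one; end stop at 0.105. Slides straight up; weighs 0.5 to 0.85 kg, lift with under 12 N. Let go, it falls until the pawl catches on the rung below (or hangs up half folded: lift again). Starts on the lowest rung. It slides on a fixed section 135 mm high, 18 mm nearer the stand's -x end.
- fly_bar (a point): Centre of the sliding section's crossbar (wood, 22 mm along the stand's x, 150 mm along its y, 24 mm high), midway between its two forks, where 58 mm of bare bar can be pinched from above across its 22 mm (48 mm between the flared fork tops). It is 155 mm above the bench on the lowest rung and 235 mm when locked on the top rung.
- pawl (a joint): Angle (rad) of the gravity pawl, a weighted steel latch hinged at the foot of the sliding section: 0 = nose out, ready to rest on a rung. Passing a rung on the way up folds it (to about 1.1); it drops back to 0 by itself once the section is 12 to 15 mm above its locked height on that rung. Lowering then sets the nose on the rung.
- rung_crate: Oblong slatted wooden crate, fixed, open on top, 115 (x) x 155 (y) x 55 mm high, walls and floor about 6 mm. Origin: centre of its underside. For the ladder rungs. The two crates may stand in either order.
- foot_crate: Squarer slatted wooden crate, fixed, open on top, 115 (x) x 110 (y) x 55 mm high, walls and floor about 6 mm. Origin: centre of its underside. For the rubber feet.
- stile1: Ladder stile: square pale wooden pole 300 x 24 x 24 mm with three drilled holes, about 0.11 kg, lying on the bench. Origin: its centre; x along its length.
- stile2: Ladder stile: square pale wooden pole 300 x 24 x 24 mm with three drilled holes, about 0.11 kg, lying on the bench. Origin: its centre; x along its length.
- rung1: Loose ladder rung: pale wooden stick 90 mm long, 14 x 14 mm square in the middle 66 mm, with 10 mm round tenons at both ends; about 25 g. Origin: its centre; x along its length. May be absent.
- rung2: Loose ladder rung: pale wooden stick 90 mm long, 14 x 14 mm square in the middle 66 mm, with 10 mm round tenons at both ends; about 25 g. Origin: its centre; x along its length. May be absent.
- rung3: Loose ladder rung: pale wooden stick 90 mm long, 14 x 14 mm square in the middle 66 mm, with 10 mm round tenons at both ends; about 25 g. Origin: its centre; x along its length. May be absent.
- foot1: Rubber ladder foot: black square cap, 34 x 34 mm and 28 mm high, hollow above, about 35 g. Origin: its centre; z along its height. May be absent.
- foot2: Rubber ladder foot: black square cap, 34 x 34 mm and 28 mm high, hollow above, about 35 g. Origin: its centre; z along its height. May be absent.
- tape: Tape measure, round grey case 56 mm across, 30 mm high, among the parts. Origin: underside. Not part of the job: leave it where it is.
- mug: White mug, 80 mm across, 85 mm high. Origin: underside. Not part of the job: leave it where it is.
- glue: White glue bottle, 60 mm across, 150 mm high. Origin: underside. Not part of the job: leave it where it is.
- mallet: Hammer lying beyond the stand. Origin: underside. Not part of the job: leave it where it is.
- square: Try square lying flat, 90 x 18 mm stock with a 110 mm steel blade. Origin: underside. Not part of the job: leave it where it is.
- sander: Cork sanding block 90 x 55 x 35 mm. Origin: underside. Not part of the job: leave it where it is.
Things that resemble listed ones, but are neither listed nor needed, are in the scene too. What is shaped like the rung2 but pink is not meant. Leave any blue look-alike of the rung1 alone.

How it is judged:
On the way:
1. the sliding section rests locked on the top rung, let go, with no stile laid on it yet (value of joint fly between 0.075 and 0.086 m and value of joint pawl below 0.12 rad and velocity of joint fly between -0.02 and 0.02 m/s and contact force between the fingers and fly below 0.3 N and height (world z) of each of stile1, stile2 below 0.15 m), for 0.3 s.
At the end, for the whole second after the job is handed in: Rest locked on the top rung (fly 0.075-0.086, pawl < 0.12). Stiles at rest in the forks: centre within 30 mm of mid-stand along x, 12 mm of y = +-50 mm, 251-267 mm high, within 0.06 rad of the stand's x. Every rung in the oblong crate, every foot in the squarer one: centre inside, below the rim (value of joint fly between 0.075 and 0.086 m and value of joint pawl below 0.12 rad and x of stile1 in the frame of stand between -0.03 and 0.03 m and z of stile1 in the frame of stand between 0.251 and 0.267 m and (y of stile1 in the frame of stand between -0.062 and -0.038 m or y of stile1 in the frame of stand between 0.038 and 0.062 m) and angle between the x axis of each of stile1, stile2 and the x axis of stand, either way round below 0.06 rad and linear speed of each of stile1, stile2, rung1, rung2, rung3, foot1, foot2 below 0.03 m/s and x of stile2 in the frame of stand between -0.03 and 0.03 m and z of stile2 in the frame of stand between 0.251 and 0.267 m and (y of stile2 in the frame of stand between -0.062 and -0.038 m or y of stile2 in the frame of stand between 0.038 and 0.062 m) and x of rung1 in the frame of rung_crate between -0.0515 and 0.0515 m and y of rung1 in the frame of rung_crate between -0.0715 and 0.0715 m and z of rung1 in the frame of rung_crate between 0 and 0.055 m and x of rung2 in the frame of rung_crate between -0.0515 and 0.0515 m and y of rung2 in the frame of rung_crate between -0.0715 and 0.0715 m and z of rung2 in the frame of rung_crate between 0 and 0.055 m and x of rung3 in the frame of rung_crate between -0.0515 and 0.0515 m and y of rung3 in the frame of rung_crate between -0.0715 and 0.0715 m and z of rung3 in the frame of rung_crate between 0 and 0.055 m and x of foot1 in the frame of foot_crate between -0.0515 and 0.0515 m and y of foot1 in the frame of foot_crate between -0.049 and 0.049 m and z of foot1 in the frame of foot_crate between 0 and 0.055 m and x of foot2 in the frame of foot_crate between -0.0515 and 0.0515 m and y of foot2 in the frame of foot_crate between -0.049 and 0.049 m and z of foot2 in the frame of foot_crate between 0 and 0.055 m); the robot touches nothing.
It fails at once if the tape measure or another thing that is not part of the job was moved more than 40 mm (distance of any of tape, mug, glue, mallet, square, sander from where it was at the start of the episode above 0.04 m).
Of rung1, rung2, rung3 only 2 to 3 are there at a start; the rules pass over those that are not, and their reading is None.
Of foot1, foot2 only 1 to 2 are there at a start; the rules pass over those that are not, and their reading is None.
At some moment in a run one of rung1, rung2, rung3, foot1, foot2 may be knocked a few centimetres aside while the robot is not near it.
Once in a run the grip may slacken for a moment while it holds something.
It also fails if it takes over 208 s, if anything falls off the work surface, if the arm or the gripper's body presses on something with over 40 N, if the wrist force passes 120 N, or if a joint passes its speed limit or range.

## Robot

A 6-joint arm with a two-finger parallel gripper is mounted at the origin on the work surface. World frame = base frame: x ahead of the robot, y to its left, z up, the work surface at z = 0. Lengths are in m, angles in rad, forces in N, time in s.
With the tool pointing down it reaches from about 0.375 to 0.9 m from the base axis. Payload 3.1 kg.
Tool frame: the origin (TCP) lies on the centre line of the jaws, within the pads' length; the fingertips stand 19 mm ahead of it and the grasp point (between the pads) is the TCP; z points along the fingers, y is the line along which they close (so a half turn about z gives the same grasp; the last joint's range is limited). The gripper opens to 85 mm and grips with 20 to 120 N. Pads are 22 mm wide; open, the fingers measure 114 mm over their backs; the gripper's body (76 mm by 85 mm) begins 54 mm behind the grasp point. The pads swing forward as they close: fully open they stand 13 mm farther back than shut.
Start: joints at [0.933, 0.527, 1.433, -0, 1.181, -0.178], TCP at [0.277, 0.56, 0.25] pointing down, gripper open.
Joint ranges: [-3.08, 3.08], [-0.75, 2.2], [0.22, 2.44], [-1.43, 4.57], [0, 2.65], [-2.85, 2.85]. Speed limits (rad/s): [2.79, 2.79, 3.14, 3.14, 3.14, 3.14].

## Interface

Orientations are given as a unit quaternion [x, y, z, w].
In Python, from station import manip gives the robot as it stands.
- The arm moves only by the tool servo_tool, never from a script. Its argument "rows" is a list that holds one entry, the list of rows, each a list of 7 numbers: the turn, a rotation vector about the tool's x, y, z in degrees, then the shift along the tool's x, y, z in m, then the gripper command: -1 is shut, 1 is fully open, values between are in proportion. In form: [[[wx, wy, wz, tx, ty, tz, jaw], ...]]. A call has 1 to 8 rows; each row shifts and turns the commanded pose from where the row before left it, along the tool's axes as they then stand; what a row does not reach is not made up. A row lasts 1/12 s, in which the tool goes at most 41.7 mm and 7.16 degrees, less where a joint would pass 70% of its speed; a pose out of reach is approached as far as the arm can. A call is refused whole if a number of a shift passes 0.0417 or a number of a turn 7.16, either way. A call with a gripper value outside its range is refused whole. The fingers move at their own pace and stop on an object; "squeeze" is the grip in N (left out, the last holds). Time passes only in rows, so rows that do not move let the fingers close. It gives the time, the measured TCP pose, the force, the opening and the grip force at its end, in the units of the state.
- manip.sense(): the state, without advancing time (a new reading comes with each control period).
- manip.snapshot(name): name is "side" or "top"; returns the picture (420x560x3 uint8, blue, green, red); there is no depth.
- manip.camera_info(name): a dict with "K" (3x3 intrinsics, pixels), "camera_from_world" (4x4, takes a point from world to camera coordinates). Camera axes: x right, y down, z forward; pixel columns grow to the right and rows downward; lengths in m; the calibration is good to about 2 mm. A picture is of the moment at which its call begins. camera_info takes no time and is no camera call.
- manip.sign_off(): hands the job in; it is judged then, once.
The state is a dict: "t": time; "q": joint angles; "qd": joint speeds; "tau": joint torques, N m; "tcp_pos": TCP position; "tool_rot": TCP orientation; "force": force on the tool from outside, world axes, zero at the start; "ft_torque": the same for the moment, N m; "finger_gap": opening from 0.0 (shut) to 1.0 (fully open); "gripper_force": force on a finger pad.
Only numpy, scipy, OpenCV 4.12 (cv2) and the standard library are available. Lean on these libraries where they do the work, as an engineer would, in place of code of your own. Each camera call takes 0.05 s, during which the arm holds its last target. There are 200 camera calls.

## Working session

There is one attempt and no reset: what is moved stays moved. The work goes in short steps, Python scripts to look and compute and a tool call to move; the robot and the scene stay as the last step left them, time stands still between calls to the robot, and variables do not carry over. Pictures are saved under pics/ and viewed, at most 14 in all, crops included, and the job is handed in when it is done.

Besides the shell and the picture viewer there is one more tool, called after "Emit:" as name(argument=value, ...), one argument or row to a line, values as JSON. servo_tool: Moves the arm, as the interface text tells. Its arguments: {"type":"object","properties":{"rows":{"type":"array","items":{"type":"array","items":{"type":"array","items":{"type":"number"}}}},"squeeze":{"type":"number"}},"required":["rows"]}

```bash
ls; mkdir -p pics
python3 - <<'E'
from station import manip
import cv2
s=manip.sense(); print(s)
for n in("top","side"):
    i=manip.camera_info(n); print(n,i["K"],i["camera_from_world"])
    cv2.imwrite(f"pics/{n}0.png",manip.snapshot(n))
E
```

```text
pics
{'t': 0.0, 'q': array([ 9.33511451e-01,  5.28454510e-01,  1.43392715e+00, -4.35324561e-05,
        1.18144935e+00, -1.78475566e-01]), 'qd': array([ 4.22836138e-04,  4.88965208e-05,  1.66204080e-03, -4.18310466e-04,
       -4.42104895e-04, -7.78547892e-04]), 'tau': array([-4.99940088e-04, -4.42362785e+01, -1.78018302e+01, -2.43993163e-04,
        8.54230835e-03,  2.83879416e-05]), 'tcp_pos': array([0.27634515, 0.55980286, 0.24933287]), 'tool_rot': array([ 2.27389606e-01,  9.73803221e-01, -1.03534658e-03, -4.25460328e-04]), 'force': array([-0.03477206,  0.27504896,  0.38982287]), 'ft_torque': array([-0.02720737, -0.00452981, -0.02810268]), 'gripper_force': 0.0, 'finger_gap': 1.0016302474073693}
top [[436.60677407   0.         275.98860348]
 [  0.         436.60677407 206.04546935]
 [  0.           0.           1.        ]] [[-0.0726084  -0.99735201 -0.00412256  0.07564944]
 [-0.97480677  0.07183993 -0.21116529  0.57641853]
 [ 0.21090229 -0.01131367 -0.97744167  1.1236478 ]
 [ 0.          0.          0.          1.        ]]
side [[477.61872053   0.         276.2957838 ]
 [  0.         477.61872053 213.25840044]
 [  0.           0.           1.        ]] [[ 0.99043108 -0.13784265 -0.00675883 -0.54430395]
 [-0.08435593 -0.56590255 -0.82014534  0.20979952]
 [ 0.10922617  0.81286758 -0.57211532  1.46606938]
 [ 0.          0.          0.          1.        ]]
```

View pics/top0.png

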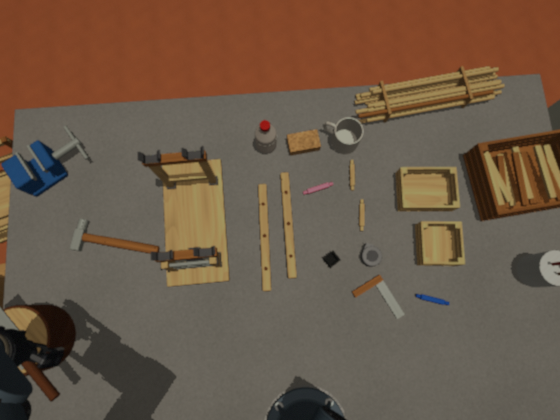

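View pics/side0.png

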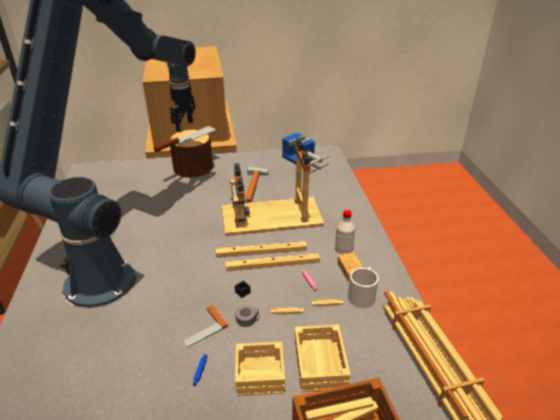

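```bash
cat > h.py <<'E'
from station import manip
import cv2, numpy as np
from scipy.spatial.transform import Rotation as R
def cam(n):
    i=manip.camera_info(n); return np.array(i["K"]),np.array(i["camera_from_world"])
def cast(n,uv,z):
    K,T=cam(n); uv=np.atleast_2d(uv).astype(float)
    d=(np.linalg.inv(K)@np.c_[uv,np.ones(len(uv))].T).T@T[:3,:3]
    c=-T[:3,:3].T@T[:3,3]
    return c+d*((z-c[2])/d[:,2])[:,None]
def proj(n,p):
    K,T=cam(n); q=np.atleast_2d(p)@T[:3,:3].T+T[:3,3]; q=q@K.T; return q[:,:2]/q[:,2:]
def rect(n,cnt,z):
    p=cast(n,cnt.reshape(-1,2),z)[:,:2]
    (c,s,a)=cv2.minAreaRect((p*1000).astype(np.float32))
    if s[0]<s[1]: s=s[::-1]; a+=90
    return np.round(c,1),np.round(s,1),round((a+90)%180-90,1)
def woodmask(im,roi=None):
    h=cv2.cvtColor(im,cv2.COLOR_BGR2HSV)
    return cv2.inRange(h,(8,70,90),(35,255,255))
def blobs(m,amin=25):
    c,_=cv2.findContours(m,cv2.RETR_EXTERNAL,cv2.CHAIN_APPROX_NONE)
    return [k for k in c if cv2.contourArea(k)>amin]
def go(x,y,z,yaw=None):
    """deltas in tool axes; yaw = desired world angle (deg) of the closing line"""
    s=manip.sense(); r=R.from_quat(s["tool_rot"]); M=r.as_matrix()
    cur=np.degrees(np.arctan2(M[1,1],M[0,1]))
    tilt=np.degrees(np.arccos(-M[2,2]))
    d=np.array([x,y,z])-s["tcp_pos"]
    out={"tcp":np.round(s["tcp_pos"],4),"cl":round(cur,1),"tilt":round(tilt,2),"q6":round(s["q"][5],2),"t":round(s["t"],1)}
    if yaw is not None:
        w=(yaw-cur+90)%180-90      # world turn; tool z is down -> wz=-w
        out["wz"]=round(-w,1)
        out["sh_before"]=np.round(M.T@d,4)
        M=R.from_euler('z',w,degrees=True).as_matrix()@M
    out["shift"]=np.round(M.T@d,4); print(out)
E
python3 - <<'E'
from h import *
im=cv2.imread("pics/top0.png")
for k in blobs(woodmask(im)):
    x,y,w,h=cv2.boundingRect(k)
    print((x+w//2,y+h//2),cv2.contourArea(k),*[rect("top",k,z) for z in (0.007,0.012,.018)])
hsv=cv2.cvtColor(im,cv2.COLOR_BGR2HSV)
m=cv2.inRange(hsv,(0,0,0),(180,255,45)); m[:, :300]=0; m[300:]=0
for k in blobs(m): print("dark",k.reshape(-1,2).mean(0),rect("top",k,.014))
print("C",[-cam(n)[1][:3,:3].T@cam(n)[1][:3,3] for n in("top","side")])
c=cv2.resize(im[135:300,130:310],None,fx=4,fy=3.5*8/7,interpolation=cv2.INTER_CUBIC)
s=cv2.imread("pics/side0.png")[130:280,205:345]; s=cv2.resize(s,None,fx=4,fy=4,interpolation=cv2.INTER_CUBIC)
cv2.imwrite("pics/c1.png",c[:600]);cv2.imwrite("pics/c2.png",s)
E
```

```text
(25, 325) 663.5 (array([325.9, 723.2]), array([143.8,  57.5]), 58.9) (array([325.9, 720.4]), array([143.2,  57.2]), 58.9) (array([325.9, 717. ]), array([142.4,  57. ]), 58.9)
(368, 286) 223.0 (array([ 352.5, -200.5]), array([92.2, 20.5]), -63.3) (array([ 352.4, -199.5]), array([91.8, 20.4]), -63.3) (array([ 352.3, -198.2]), array([91.4, 20.3]), -63.3)
(164, 265) 45.0 (array([449.8, 353.7]), array([22.1, 19.4]), 89.1) (array([449.3, 352.4]), array([22. , 19.4]), 89.1) (array([448.7, 350.9]), array([21.9, 19.3]), 89.1)
(212, 260) 42.5 (array([452.7, 220.6]), array([22.5, 16.6]), 85.8) (array([452.2, 219.8]), array([22.4, 16.5]), 85.8) (array([451.6, 219. ]), array([22.3, 16.4]), 85.8)
(4, 256) 218.0 (array([506.7, 798.9]), array([112.4,  19.5]), 3.5) (array([506. , 795.8]), array([112. ,  19.4]), 3.5) (array([505.1, 792.1]), array([111.4,  19.4]), 3.5)
(119, 243) 592.0 (array([519.2, 477.8]), array([217.9,  26.8]), 75.6) (array([518.4, 476. ]), array([217. ,  26.7]), 75.6) (array([517.5, 473.9]), array([215.9,  26.5]), 75.6)
(443, 243) 1794.0 (array([ 453.7, -421.5]), array([124.6, 119
[... 2427 characters left out ...]
array([1018.2,   -6. ]), array([1769.7,  479.4]), 85.7) (array([1015.3,   -5.8]), array([1762.4,  477.4]), 85.7) (array([1011.9,   -5.5]), array([1753.6,  475.1]), 85.7)
dark [330.74285714 258.71428571] (array([ 431.6, -106.7]), array([34.4, 31. ]), -56.1)
dark [475.37593985 185.7443609 ] (array([ 610.2, -538.4]), array([194.9,   9.7]), 6.1)
dark [480.34057971 183.00724638] (array([ 616.3, -553.3]), array([203.3,  10.4]), 5.4)
dark [485.37142857 180.5       ] (array([ 623.2, -569.3]), array([207.6,   8.7]), 6.1)
dark [555.25       147.98809524] (array([ 701. , -776.5]), array([98.5, 43.2]), -11.9)
C [array([0.33040958, 0.04675183, 1.22033164]), array([ 0.39666024, -1.1480225 ,  1.00714799])]
```

View pics/c1.png

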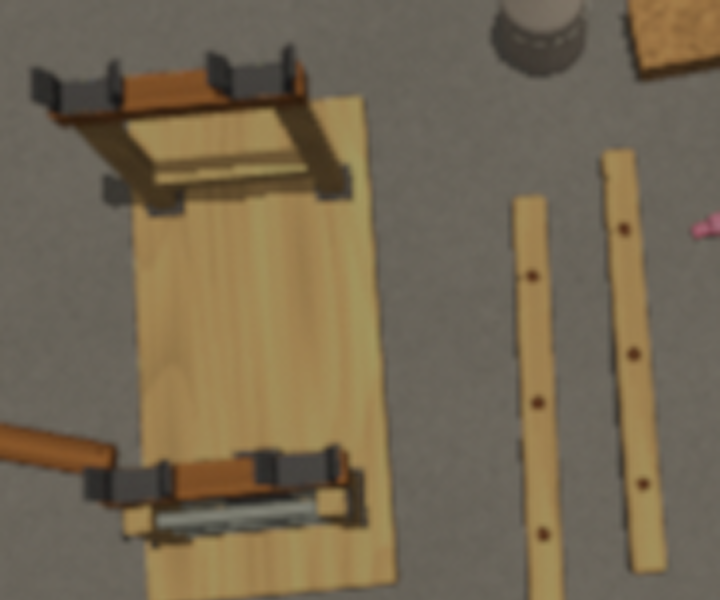

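View pics/c2.png

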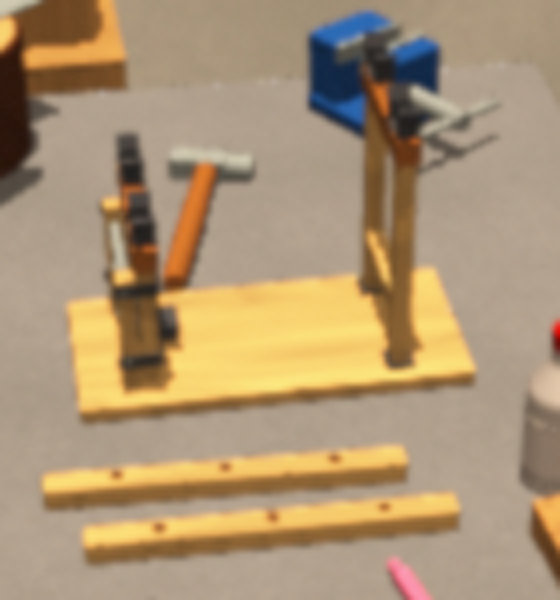

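Run:
```python
from h import *
im=cv2.imread("pics/top0.png");sd=cv2.imread("pics/side0.png")
for n,i,roi in(("top",im,(140,140,225,275)),("side",sd,(225,140,320,205))):
    h=cv2.cvtColor(i,cv2.COLOR_BGR2HSV); m=cv2.inRange(h,(3,140,60),(14,255,255)); k=np.zeros_like(m); x,y,X,Y=roi; k[y:Y,x:X]=m[y:Y,x:X]
    for b in blobs(k,10):
        print(n,cv2.boundingRect(b),b.reshape(-1,2).mean(0), rect(n,b,.167),rect(n,b,.247))
s=np.array([.5675,.265]);a=np.radians(1.2);u=np.array([np.cos(a),np.sin(a)])
for n in("top","side"):
    print(n,[proj(n,[*(s+f*u),z]).round(1) for f,z in((-.11,.167),(.11,.247))])
# both-view triangulation of crossbar centres
def tri(p,q):
    A=[]
    for n,uv in(("top",p),("side",q)):
        K,T=cam(n);P=K@T[:3]
        A+=[uv[0]*P[2]-P[0],uv[1]*P[2]-P[1]]
    v=np.linalg.svd(np.array(A))[2][-1];return v[:3]/v[3]
print(tri((183.7,254),(238.5,178.7)),tri((172,157.5),(303,158.7)))
```

```text
top (173, 249, 27, 11) [184.93650794 255.06349206] (array([455.6, 260. ]), array([62.6, 22.3]), -89.8) (array([446.1, 243.8]), array([57.9, 20.6]), -89.8)
top (140, 243, 19, 10) [148.2173913 247.7826087] (array([475.8, 349.9]), array([47.2, 19.3]), 74.6) (array([464.8, 326.9]), array([43.6, 17.8]), 74.6)
top (160, 153, 28, 11) [172.3015873  158.20634921] (array([701. , 284.6]), array([68.2, 25.6]), -88.8) (array([672.8, 266.5]), array([63. , 23.6]), -88.8)
side (237, 191, 7, 8) [240.41666667 194.20833333] (array([454.6, 169.3]), array([43.7, 19.8]), 85.4) (array([449.1,  43.8]), array([39.6, 17.9]), 85.4)
side (246, 171, 13, 32) [251.82352941 186.47058824] (array([498.8, 217.5]), array([199.2,  20.7]), 76.2) (array([489.1,  87.5]), array([180.2,  18.7]), 76.2)
side (296, 149, 14, 23) [302.05084746 160.40677966] (array([699.2, 372.5]), array([172. ,  29.9]), -86.5) (array([670.4, 227.7]), array([155.6,  27.1]), -86.5)
top [array([[184.7, 253.3]]), array([[173. , 156.1]])]
side [array([[238.7, 179.8]]), array([[302.4, 153.8]])]
[0.45638094 0.26465035 0.1702199 ] [0.68197043 0.2749227  0.22393769]
```

Emit:
servo_tool(
  rows=[
    [[0,0,7,0,0,-0.005,1],[0,0,7,0,0,-0.005,1],[0,0,7,0,0,-0.005,1],[0,0,7,0,0,-0.005,1],[0,0,7,0,0,0,1],[0,0,7,0,0,0,1],[0,0,7,0,0,0,1],[0,0,7,0,0,0,1]],
  ],
  squeeze=40,
)

```text
t: 0.77
tcp_pos: [0.2765, 0.56, 0.2698]
tool_rot: [0.66, 0.751, -0.001, 0.0]
force: [0.3, 0.9, 0.0]
finger_gap: 0.999
gripper_force: 0.0
```

```bash
python3 -c "
from h import *
go(.4575,.2625,.27,1.2)"
```

```text
{'tcp': array([0.2765, 0.56  , 0.2698]), 'cl': np.float64(7.4), 'tilt': np.float64(0.07), 'q6': np.float64(0.8), 't': 0.8, 'wz': np.float64(6.2), 'sh_before': array([-3.183e-01,  1.413e-01, -1.000e-04]), 'shift': array([-3.013e-01,  1.747e-01, -1.000e-04])}
```

Emit:
servo_tool(
  rows=[
    [[0,0,6.2,0,0,0,1],[0,0,0,-0.037,0.0215,0,1],[0,0,0,-0.037,0.0215,0,1],[0,0,0,-0.037,0.0215,0,1],[0,0,0,-0.037,0.0215,0,1],[0,0,0,-0.037,0.0215,0,1],[0,0,0,-0.037,0.0215,0,1],[0,0,0,-0.037,0.0215,0,1]],
  ],
)

```text
t: 1.43
tcp_pos: [0.4302, 0.3103, 0.27]
tool_rot: [0.698, 0.716, -0.0, -0.0]
force: [0.2, 0.1, -0.1]
finger_gap: 0.997
gripper_force: 0.0
```

Emit:
servo_tool(
  rows=[
    [[0,0,0,-0.021,0.012,0,1],[0,0,0,-0.021,0.012,0,1],[0,0,0,0,0,0,1],[0,0,0,0,0,0,1]],
  ],
)

```text
t: 1.77
tcp_pos: [0.4554, 0.2698, 0.27]
tool_rot: [0.699, 0.715, -0.0, -0.0]
force: [-0.2, 0.9, 0.7]
finger_gap: 0.998
gripper_force: 0.0
```

```bash
python3 -c "
from h import *
go(.4575,.2625,.162,1.2)
im=manip.snapshot('top');sd=manip.snapshot('side')
cv2.imwrite('pics/c3.png',np.hstack([cv2.resize(im[210:300,130:230],(400,360),interpolation=2),cv2.resize(sd[110:220,195:300],(382,400),interpolation=2)[:360]]))"
```

```text
{'tcp': array([0.4554, 0.2698, 0.27  ]), 'cl': np.float64(1.3), 'tilt': np.float64(0.06), 'q6': np.float64(0.3), 't': 1.8, 'wz': np.float64(0.1), 'sh_before': array([-0.0074,  0.0021,  0.108 ]), 'shift': array([-0.0073,  0.0021,  0.108 ])}
```

View pics/c3.png

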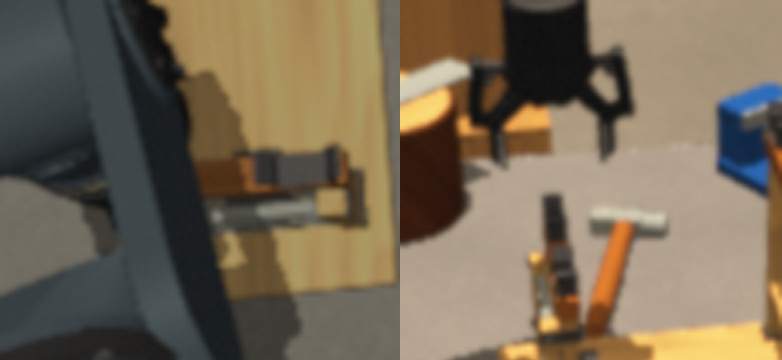

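Emit:
servo_tool(
  rows=[
    [[0,0,0,-0.006,0.002,0.027,1],[0,0,0,0,0,0.027,1],[0,0,0,0,0,0.027,1],[0,0,0,0,0,0.027,1],[0,0,0,0,0,0,1],[0,0,0,0,0,0,1]],
  ],
)

```text
t: 2.37
tcp_pos: [0.4556, 0.2656, 0.1614]
tool_rot: [0.697, 0.717, -0.002, -0.001]
force: [-0.2, -0.8, 0.7]
finger_gap: 0.999
gripper_force: 0.0
```

Emit:
servo_tool(
  rows=[
    [[0,0,0,0,0,0,0],[0,0,0,0,0,0,-0.2],[0,0,0,0,0,0,-1],[0,0,0,0,0,0,-1],[0,0,0,0,0,0,-1],[0,0,0,0,0,0,-1],[0,0,0,0,0,0,-1],[0,0,0,0,0,0,-1]],
  ],
  squeeze=50,
)

```text
t: 3.03
tcp_pos: [0.4553, 0.2648, 0.1632]
tool_rot: [0.698, 0.716, -0.001, -0.001]
force: [-4.9, 1.0, 6.0]
finger_gap: 0.245
gripper_force: 53.4
```

Emit:
servo_tool(
  rows=[
    [[0,0,0,0,0,-0.012,-1],[0,0,0,0,0,-0.012,-1],[0,0,0,0,0,-0.012,-1],[0,0,0,0,0,-0.012,-1],[0,0,0,0,0,-0.012,-1],[0,0,0,0,0,-0.012,-1],[0,0,0,0,0,-0.012,-1],[0,0,0,0,0,-0.008,-1]],
  ],
)

```text
t: 3.7
tcp_pos: [0.4553, 0.2648, 0.2537]
tool_rot: [0.698, 0.716, -0.002, -0.002]
force: [-1.4, 1.8, -9.2]
finger_gap: 0.245
gripper_force: 57.3
```

Emit:
servo_tool(
  rows=[
    [[0,0,0,0,0,-0.003,-1],[0,0,0,0,0,-0.002,-1],[0,0,0,0,0,0,-1],[0,0,0,0,0,0,-1],[0,0,0,0,0,0,-1],[0,0,0,0,0,0,-1]],
  ],
)

```text
t: 4.2
tcp_pos: [0.4553, 0.2648, 0.2582]
tool_rot: [0.698, 0.716, -0.002, -0.002]
force: [-4.6, 2.2, -6.8]
finger_gap: 0.244
gripper_force: 56.4
```

```bash
python3 -c "
from h import *
go(.4575,.2625,.162,1.2); print(manip.sense()['force'])
sd=manip.snapshot('side')
cv2.imwrite('pics/c4.png',cv2.resize(sd[110:220,195:320],(700,600),interpolation=2))"
```

```text
{'tcp': array([0.4553, 0.2648, 0.2582]), 'cl': np.float64(1.5), 'tilt': np.float64(0.27), 'q6': np.float64(0.29), 't': 4.2, 'wz': np.float64(0.3), 'sh_before': array([-0.0023,  0.0026,  0.0962]), 'shift': array([-0.0023,  0.0026,  0.0962])}
[-4.61363868  2.19737491 -6.80754318]
```

View pics/c4.png

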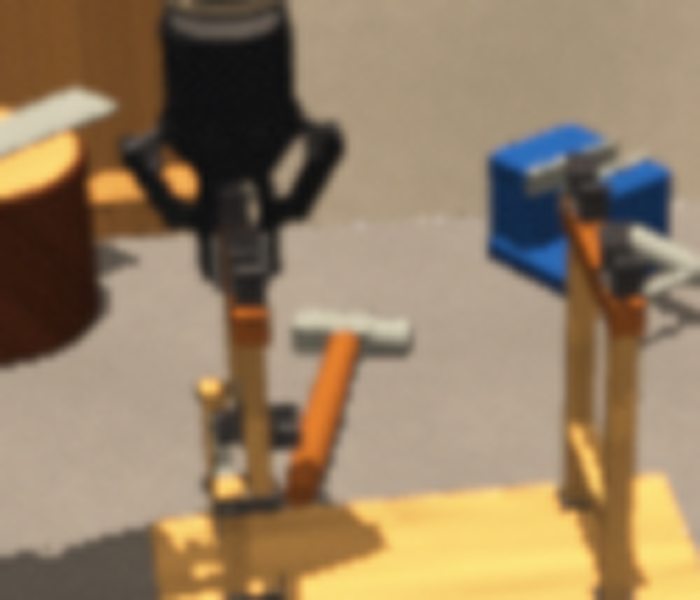

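Emit:
servo_tool(
  rows=[
    [[0,0,0,0,0,-0.003,-1],[0,0,0,0,0,0,-1],[0,0,0,0,0,0,-1],[0,0,0,0,0,0,-1],[0,0,0,0,0,0.004,-1],[0,0,0,0,0,0.004,-1],[0,0,0,0,0,0.004,-1],[0,0,0,0,0,0,-1]],
  ],
)

```text
t: 4.92
tcp_pos: [0.4553, 0.2648, 0.2488]
tool_rot: [0.698, 0.716, -0.002, -0.002]
force: [-4.9, 2.3, -7.2]
finger_gap: 0.244
gripper_force: 56.2
```

Emit:
servo_tool(
  rows=[
    [[0,0,0,0,0,0.002,-1],[0,0,0,0,0,0.002,-1],[0,0,0,0,0,0.001,-1],[0,0,0,0,0,0,-1],[0,0,0,0,0,0,-1]],
  ],
)

```text
t: 5.33
tcp_pos: [0.4553, 0.2648, 0.2442]
tool_rot: [0.698, 0.716, -0.002, -0.002]
force: [-5.3, 2.3, -8.7]
finger_gap: 0.245
gripper_force: 56.2
```

Emit:
servo_tool(
  rows=[
    [[0,0,0,0,0,0.001,-1],[0,0,0,0,0,0.001,-1],[0,0,0,0,0,0,-1],[0,0,0,0,0,0,-1]],
  ],
)

```text
t: 5.67
tcp_pos: [0.4553, 0.2648, 0.2434]
tool_rot: [0.698, 0.716, -0.002, -0.001]
force: [-6.2, 1.7, -1.9]
finger_gap: 0.249
gripper_force: 57.1
```

Emit:
servo_tool(
  rows=[
    [[0,0,0,0,0,0.001,-1],[0,0,0,0,0,0.001,-1],[0,0,0,0,0,0,-1],[0,0,0,0,0,0,-1]],
  ],
)

```text
t: 6.0
tcp_pos: [0.4553, 0.2648, 0.2431]
tool_rot: [0.698, 0.716, -0.001, -0.001]
force: [-10.0, 0.6, 8.4]
finger_gap: 0.241
gripper_force: 58.5
```

Emit:
servo_tool(
  rows=[
    [[0,0,0,0,0,-0.002,-1],[0,0,0,0,0,0,-0.4],[0,0,0,0,0,0,-0.2],[0,0,0,0,0,0,0.2],[0,0,0,0,0,0,1],[0,0,0,0,0,0,1],[0,0,0,0,0,0,1],[0,0,0,0,0,0,1]],
  ],
)

```text
t: 6.67
tcp_pos: [0.4576, 0.2648, 0.2434]
tool_rot: [0.698, 0.716, 0.0, 0.0]
force: [0.3, 0.3, 0.1]
finger_gap: 1.001
gripper_force: 0.0
```

Emit:
servo_tool(
  rows=[
    [[0,0,0,0,0,-0.02,1],[0,0,0,0,0,-0.02,1],[0,0,0,0,0,-0.04,1],[0,0,0,0,0,-0.04,1],[0,0,0,0,0,0,1],[0,0,0,0,0,0,1]],
  ],
)

```text
t: 7.17
tcp_pos: [0.4586, 0.2653, 0.3661]
tool_rot: [0.698, 0.716, 0.003, 0.002]
force: [-0.9, -0.4, -0.5]
finger_gap: 0.997
gripper_force: 0.0
```

```bash
python3 -c "
from h import *
go(.509,.072,.3,88.9)
sd=manip.snapshot('side')
cv2.imwrite('pics/c5.png',cv2.resize(sd[110:220,195:320],(700,600),interpolation=2))"
```

```text
{'tcp': array([0.4586, 0.2653, 0.3661]), 'cl': np.float64(1.5), 'tilt': np.float64(0.41), 'q6': np.float64(0.29), 't': 7.2, 'wz': np.float64(-87.4), 'sh_before': array([-0.1947,  0.0448,  0.0661]), 'shift': array([-0.0542, -0.1927,  0.0647])}
```

View pics/c5.png

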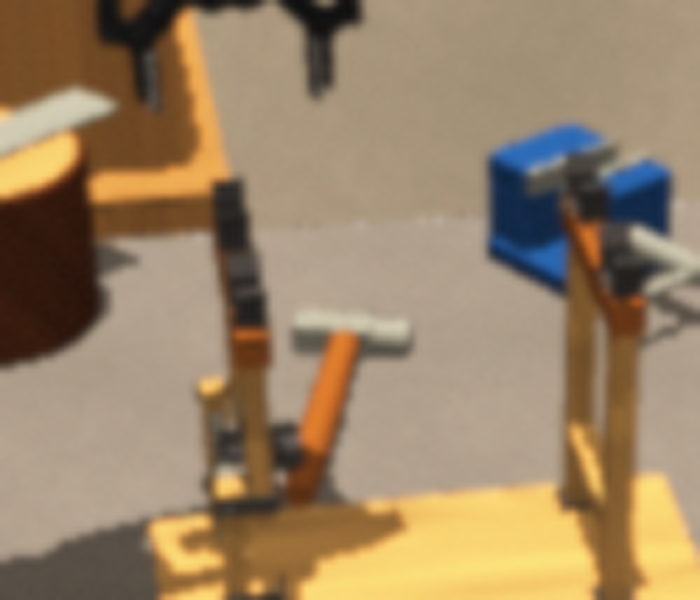

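Emit:
servo_tool(
  rows=[
    [[0,0,0,-0.039,0.009,0,0.2],[0,0,0,-0.039,0.009,0,0.2],[0,0,0,-0.039,0.009,0,0.2],[0,0,0,-0.039,0.009,0,0.2],[0,0,0,-0.039,0.009,0,0.2],[0,0,7.12,0,0,0.01,0.2],[0,0,7.12,0,0,0.02,0.2],[0,0,7.12,0,0,0.02,0.2]],
  ],
)

```text
t: 7.88
tcp_pos: [0.5068, 0.0698, 0.3112]
tool_rot: [0.821, 0.571, -0.001, -0.001]
force: [-0.2, -0.1, -0.4]
finger_gap: 0.599
gripper_force: 0.0
```

Emit:
servo_tool(
  rows=[
    [[0,0,7.12,0,0,0.02,0.2],[0,0,7.12,0,0,0.02,0.2],[0,0,7.12,0,0,0.02,0.2],[0,0,7.12,0,0,0.02,0.2],[0,0,7.12,0,0,0.02,0.2],[0,0,7.12,0,0,0.02,0.2],[0,0,7.12,0,0,0.02,0.2],[0,0,7.12,0,0,0.02,0.2]],
  ],
)

```text
t: 8.55
tcp_pos: [0.5055, 0.0712, 0.1506]
tool_rot: [0.994, 0.112, -0.002, -0.0]
force: [0.8, -0.1, -0.0]
finger_gap: 0.6
gripper_force: 0.0
```

Emit:
servo_tool(
  rows=[
    [[0,0,7.12,0,0,0,0.2],[0,0,7.12,0,0,0,0.2],[0,0,0,0,0,0,0.2],[0,0,0,0,0,0,0.2]],
  ],
)

```text
t: 8.88
tcp_pos: [0.506, 0.0712, 0.1519]
tool_rot: [1.0, -0.008, -0.002, -0.0]
force: [0.2, -0.2, -0.3]
finger_gap: 0.6
gripper_force: 0.0
```

```bash
python3 -c "
from h import *
go(.509,.072,.023,88.9)
im=manip.snapshot('top');sd=manip.snapshot('side')
for k in blobs(woodmask(sd)):
    r=rect('side',k,.012)
    if 60<r[1][0]<320 and r[1][1]<45: print('side',r)
for k in blobs(woodmask(im)):
    r=rect('top',k,.012)
    if 60<r[1][0]<320 and r[1][1]<45: print('top',r)
"
```

```text
{'tcp': array([0.506 , 0.0712, 0.1519]), 'cl': np.float64(-90.9), 'tilt': np.float64(0.19), 'q6': np.float64(1.51), 't': 8.9, 'wz': np.float64(0.2), 'sh_before': array([ 0.0034, -0.0009,  0.1289]), 'shift': array([ 0.0034, -0.0009,  0.1289])}
side (array([ 549.2, -212.7]), array([93.3, 26.7]), -8.3)
side (array([ 353.9, -204.9]), array([102.8,  25.8]), -63.4)
side (array([ 669. , -198.8]), array([92.7, 27.7]), -8.3)
side (array([-33.9, 238.9]), array([113. ,  25.7]), 63.5)
top (array([ 352.4, -198.5]), array([93.6, 21.3]), -63.2)
top (array([518.3, 475.4]), array([217.3,  26.6]), 75.8)
top (array([474.5,  -4.6]), array([175.4,  19.2]), -4.5)
top (array([ 549.5, -205.7]), array([89.4, 14.1]), -6.6)
top (array([ 668.1, -190.4]), array([92.8, 14.4]), -6.3)
top (array([759.6, 319.6]), array([72.5, 28.8]), -88.8)
```

Emit:
servo_tool(
  rows=[
    [[0,0,0,0.0035,-0.001,0.03,0.2],[0,0,0,0,0,0.035,0.2],[0,0,0,0,0,0.035,0.2],[0,0,0,0,0,0.02,0.2],[0,0,0,0,0,0.009,0.2],[0,0,0,0,0,0,0.2],[0,0,0,0,0,0,-0.3],[0,0,0,0,0,0,-1]],
  ],
  squeeze=60,
)

```text
t: 9.65
tcp_pos: [0.5118, 0.072, 0.0256]
tool_rot: [1.0, -0.009, 0.001, 0.0]
force: [0.3, -0.1, 0.3]
finger_gap: 0.326
gripper_force: 0.0
```

Emit:
servo_tool(
  rows=[
    [[0,0,0,0,0,0,-1],[0,0,0,0,0,0,-1],[0,0,0,0,0,0,-1],[0,0,0,0,0,0,-1],[0,0,0,0,0,-0.01,-1],[0,0,0,0,0,-0.02,-1],[0,0,0,0,0,-0.03,-1],[0,0,0,0,0,-0.03,-1]],
  ],
)

```text
t: 10.32
tcp_pos: [0.5098, 0.0721, 0.1154]
tool_rot: [1.0, -0.009, -0.001, -0.0]
force: [0.7, 0.4, -1.3]
finger_gap: 0.264
gripper_force: 59.7
```

Emit:
servo_tool(
  rows=[
    [[0,0,0,0,0,-0.04,-1],[0,0,0,0,0,-0.04,-1],[0,0,0,0,0,-0.04,-1],[0,0,0,0,0,-0.04,-1],[0,0,0,0,0,-0.04,-1],[0,0,0,0,0,-0.03,-1],[0,0,0,0,0,0,-1],[0,0,0,0,0,0,-1]],
  ],
)

```text
t: 10.98
tcp_pos: [0.511, 0.0721, 0.3469]
tool_rot: [1.0, -0.009, 0.003, 0.0]
force: [0.1, -0.6, -1.3]
finger_gap: 0.262
gripper_force: 59.8
```

```bash
cat >> h.py <<'E'
S=np.array([.5675,.265]);A=np.radians(1.2)
def st(x,y): return S+np.array([x*np.cos(A)-y*np.sin(A),x*np.sin(A)+y*np.cos(A)])
E
python3 -c "
from h import *
go(*st(0,.05),.35,91.2)
im=manip.snapshot('top');sd=manip.snapshot('side')
cv2.imwrite('pics/c6.png',np.hstack([cv2.resize(im[150:300,130:330],(400,300),interpolation=2),cv2.resize(sd[60:260,150:417],(400,300),interpolation=2)]))"
```

```text
{'tcp': array([0.511 , 0.0721, 0.3469]), 'cl': np.float64(-91.0), 'tilt': np.float64(0.31), 'q6': np.float64(1.51), 't': 11.0, 'wz': np.float64(-2.2), 'sh_before': array([ 0.0511, -0.2438, -0.0029]), 'shift': array([ 0.0605, -0.2417, -0.0028])}
```

View pics/c6.png

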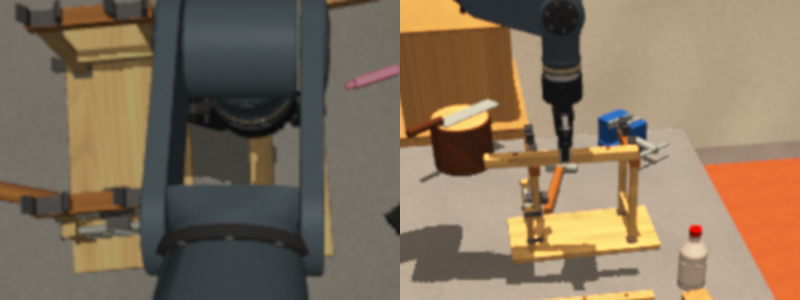

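Emit:
servo_tool(
  rows=[
    [[0,0,-2.2,0,0,0,-1],[0,0,0,0.0087,-0.0345,0,-1],[0,0,0,0.0087,-0.0345,0,-1],[0,0,0,0.0087,-0.0345,0,-1],[0,0,0,0.0087,-0.0345,0,-1],[0,0,0,0.0087,-0.0345,0,-1],[0,0,0,0.0087,-0.0345,0,-1],[0,0,0,0.0087,-0.0345,0,-1]],
  ],
)

```text
t: 11.75
tcp_pos: [0.5657, 0.316, 0.3411]
tool_rot: [1.0, 0.01, -0.003, 0.001]
force: [0.1, 0.4, -0.9]
finger_gap: 0.27
gripper_force: 59.8
```

Emit:
servo_tool(
  rows=[
    [[0,0,0,0,0,0.02,-1],[0,0,0,0,0,0.005,-1],[0,0,0,0,0,0,-1],[0,0,0,0,0,0,-1]],
  ],
)

```text
t: 12.08
tcp_pos: [0.5658, 0.3135, 0.3173]
tool_rot: [1.0, 0.01, -0.002, 0.001]
force: [0.1, -0.2, -1.2]
finger_gap: 0.263
gripper_force: 59.8
```

```bash
python3 -c "
from h import *
go(*st(0,.05),.2715,91.2)
im=manip.snapshot('top');sd=manip.snapshot('side')
cv2.imwrite('pics/c7.png',np.hstack([cv2.resize(im[135:295,110:230],(450,600),interpolation=2),cv2.resize(sd[90:210,210:320],(350,382),interpolation=2,dst=None) if 0 else cv2.copyMakeBorder(cv2.resize(sd[90:210,215:315],(350,420),interpolation=2),0,180,0,0,0)]))"
```

```text
{'tcp': array([0.5658, 0.3135, 0.3173]), 'cl': np.float64(-88.9), 'tilt': np.float64(0.29), 'q6': np.float64(1.89), 't': 12.1, 'wz': np.float64(-0.1), 'sh_before': array([ 0.0009, -0.0015,  0.0458]), 'shift': array([ 0.0009, -0.0015,  0.0458])}
```

View pics/c7.png

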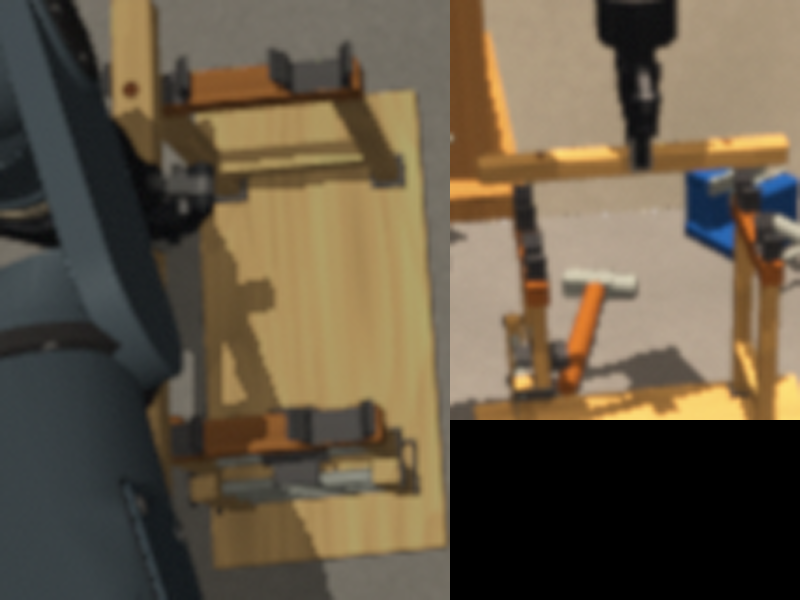

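Emit:
servo_tool(
  rows=[
    [[0,0,0,0.001,-0.0015,0.01,-1],[0,0,0,0,0,0.01,-1],[0,0,0,0,0,0.008,-1],[0,0,0,0,0,0.006,-1],[0,0,0,0,0,0.004,-1],[0,0,0,0,0,0,-1],[0,0,0,0,0,0,-1]],
  ],
)

```text
t: 12.77
tcp_pos: [0.5678, 0.3162, 0.2809]
tool_rot: [1.0, 0.01, -0.0, 0.0]
force: [0.4, -0.2, -0.9]
finger_gap: 0.259
gripper_force: 59.8
```

Emit:
servo_tool(
  rows=[
    [[0,0,0,0,0,0.003,-1],[0,0,0,0,0,0.003,-1],[0,0,0,0,0,0,-1],[0,0,0,0,0,0,-1]],
  ],
)

```text
t: 13.1
tcp_pos: [0.5677, 0.3162, 0.2752]
tool_rot: [1.0, 0.01, -0.0, 0.0]
force: [-0.9, 0.8, -1.0]
finger_gap: 0.267
gripper_force: 59.8
```

Emit:
servo_tool(
  rows=[
    [[0,0,0,0,0,0.002,-1],[0,0,0,0,0,0.001,-1],[0,0,0,0,0,0,-1],[0,0,0,0,0,0,-1]],
  ],
)

```text
t: 13.43
tcp_pos: [0.568, 0.3163, 0.2729]
tool_rot: [1.0, 0.01, 0.0, -0.0]
force: [-0.3, 0.2, 3.0]
finger_gap: 0.263
gripper_force: 60.1
```

Emit:
servo_tool(
  rows=[
    [[0,0,0,0,0,0,-0.4],[0,0,0,0,0,0,-0.3],[0,0,0,0,0,0,0.2],[0,0,0,0,0,0,0.2],[0,0,0,0,0,0,0.2],[0,0,0,0,0,-0.02,0.2],[0,0,0,0,0,-0.04,0.2],[0,0,0,0,0,-0.04,0.2]],
  ],
)

```text
t: 14.1
tcp_pos: [0.5668, 0.3158, 0.3712]
tool_rot: [1.0, 0.01, -0.003, 0.001]
force: [0.6, 0.3, 1.4]
finger_gap: 0.595
gripper_force: 0.0
```

```bash
python3 -c "
from h import *
go(.538,.003,.35,90)"
```

```text
{'tcp': array([0.5668, 0.3158, 0.3712]), 'cl': np.float64(-88.8), 'tilt': np.float64(0.32), 'q6': np.float64(1.89), 't': 14.1, 'wz': np.float64(1.2), 'sh_before': array([-0.035 ,  0.3122,  0.022 ]), 'shift': array([-0.0287,  0.3128,  0.0219])}
```

Emit:
servo_tool(
  rows=[
    [[0,0,1.3,0,0,0,0.2],[0,0,0,-0.004,0.039,0,0.2],[0,0,0,-0.004,0.039,0,0.2],[0,0,0,-0.004,0.039,0,0.2],[0,0,0,-0.004,0.039,0,0.2],[0,0,0,-0.004,0.039,0,0.2],[0,0,0,-0.004,0.039,0.02,0.2],[0,0,0,-0.004,0.039,0.04,0.2]],
  ],
)

```text
t: 14.77
tcp_pos: [0.5422, 0.0527, 0.3265]
tool_rot: [1.0, -0.002, 0.005, 0.001]
force: [1.7, -0.2, -0.8]
finger_gap: 0.6
gripper_force: 0.0
```

Emit:
servo_tool(
  rows=[
    [[0,0,0,-0.001,0.039,0.04,0.2],[0,0,0,0,0,0.04,0.2],[0,0,0,0,0,0.04,0.2],[0,0,0,0,0,0.04,0.2],[0,0,0,0,0,0,0.2],[0,0,0,0,0,0,0.2]],
  ],
)

```text
t: 15.27
tcp_pos: [0.5383, 0.0264, 0.1722]
tool_rot: [1.0, -0.001, -0.003, -0.0]
force: [0.1, -0.5, 1.0]
finger_gap: 0.595
gripper_force: 0.0
```

```bash
python3 -c "
from h import *
go(.538,.003,.0235,89.8)"
```

```text
{'tcp': array([0.5383, 0.0264, 0.1722]), 'cl': np.float64(-90.2), 'tilt': np.float64(0.31), 'q6': np.float64(1.42), 't': 15.3, 'wz': np.float64(0.0), 'sh_before': array([0.0006, 0.0235, 0.1487]), 'shift': array([0.0006, 0.0235, 0.1487])}
```

Emit:
servo_tool(
  rows=[
    [[0,0,0,0,0.0235,0.02,0.2],[0,0,0,0,0,0.04,0.2],[0,0,0,0,0,0.04,0.2],[0,0,0,0,0,0.02,0.2],[0,0,0,0,0,0.01,0.2],[0,0,0,0,0,0,0.2],[0,0,0,0,0,0,0.2]],
  ],
)

```text
t: 15.85
tcp_pos: [0.5416, 0.0027, 0.0459]
tool_rot: [1.0, -0.001, 0.002, 0.0]
force: [0.2, -1.1, -0.1]
finger_gap: 0.6
gripper_force: 0.0
```

```bash
python3 -c "
from h import *
go(.538,.003,.0235,89.8)"
```

```text
{'tcp': array([0.5416, 0.0027, 0.0459]), 'cl': np.float64(-90.1), 'tilt': np.float64(0.25), 'q6': np.float64(1.37), 't': 15.8, 'wz': np.float64(0.1), 'sh_before': array([-0.0037, -0.0004,  0.0223]), 'shift': array([-0.0037, -0.0004,  0.0223])}
```

Emit:
servo_tool(
  rows=[
    [[0,0,0,-0.003,0,0.01,0.2],[0,0,0,0,0,0.008,0.2],[0,0,0,0,0,0.003,0.2],[0,0,0,0,0,0,0.2],[0,0,0,0,0,0,0.2],[0,0,0,0,0,0,-0.3],[0,0,0,0,0,0,-1],[0,0,0,0,0,0,-1]],
  ],
)

```text
t: 16.52
tcp_pos: [0.537, 0.0027, 0.0235]
tool_rot: [1.0, -0.001, 0.001, 0.0]
force: [-0.5, 0.2, 2.0]
finger_gap: 0.269
gripper_force: 59.1
```

Emit:
servo_tool(
  rows=[
    [[0,0,0,0,0,0,-1],[0,0,0,0,0,0,-1],[0,0,0,0,0,0,-1],[0,0,0,0,0,0,-1],[0,0,0,0,0,-0.01,-1],[0,0,0,0,0,-0.02,-1],[0,0,0,0,0,-0.03,-1],[0,0,0,0,0,-0.03,-1]],
  ],
)

```text
t: 17.18
tcp_pos: [0.5353, 0.003, 0.1132]
tool_rot: [1.0, -0.001, -0.002, -0.0]
force: [0.8, -0.7, -0.7]
finger_gap: 0.27
gripper_force: 58.9
```

Emit:
servo_tool(
  rows=[
    [[0,0,0,0,0,-0.035,-1],[0,0,0,0,0,-0.035,-1],[0,0,0,0,0,-0.035,-1],[0,0,0,0,0,-0.035,-1],[0,0,0,0,0,-0.035,-1],[0,0,0,0,0,-0.03,-1],[0,0,0,0,0,0,-1],[0,0,0,0,0,0,-1]],
  ],
)

```text
t: 17.85
tcp_pos: [0.5368, 0.0027, 0.3199]
tool_rot: [1.0, -0.001, 0.002, 0.0]
force: [-0.7, -0.1, -1.2]
finger_gap: 0.264
gripper_force: 58.9
```

```bash
python3 -c "
from h import *
go(*st(0,-.05),.33,91.2)"
```

```text
{'tcp': array([0.5368, 0.0027, 0.3199]), 'cl': np.float64(-90.1), 'tilt': np.float64(0.24), 'q6': np.float64(1.37), 't': 17.9, 'wz': np.float64(-1.3), 'sh_before': array([ 0.0312, -0.2123, -0.0102]), 'shift': array([ 0.0362, -0.2115, -0.0101])}
```

Emit:
servo_tool(
  rows=[
    [[0,0,-1.3,0,0,-0.005,-1],[0,0,0,0.006,-0.035,0,-1],[0,0,0,0.006,-0.035,0,-1],[0,0,0,0.006,-0.035,0,-1],[0,0,0,0.006,-0.035,0,-1],[0,0,0,0.006,-0.035,0,-1],[0,0,0,0.006,-0.036,0,-1],[0,0,0,0,0,0,-1]],
  ],
)

```text
t: 18.52
tcp_pos: [0.5673, 0.2204, 0.3204]
tool_rot: [1.0, 0.013, -0.002, -0.002]
force: [0.6, -0.7, -0.4]
finger_gap: 0.262
gripper_force: 59.2
```

Emit:
servo_tool(
  rows=[
    [[0,0,0,0,0,0,-1],[0,0,0,0,0,0,-1],[0,0,0,0,0,0,-1]],
  ],
)

```text
t: 18.77
tcp_pos: [0.5676, 0.2133, 0.3216]
tool_rot: [1.0, 0.01, -0.001, 0.001]
force: [0.2, 0.3, -1.3]
finger_gap: 0.264
gripper_force: 59.2
```

```bash
python3 -c "
from h import *
go(*st(0,-.05),.2715,91.2)
im=manip.snapshot('top');sd=manip.snapshot('side')
cv2.imwrite('pics/c8.png',np.hstack([cv2.resize(im[135:295,110:230],(450,600),interpolation=2),cv2.copyMakeBorder(cv2.resize(sd[90:210,215:315],(350,420),interpolation=2),0,180,0,0,0)]))"
```

```text
{'tcp': array([0.5676, 0.2133, 0.3216]), 'cl': np.float64(-88.9), 'tilt': np.float64(0.17), 'q6': np.float64(1.73), 't': 18.8, 'wz': np.float64(-0.1), 'sh_before': array([ 0.0011, -0.0018,  0.0501]), 'shift': array([ 0.0011, -0.0018,  0.0501])}
```

View pics/c8.png

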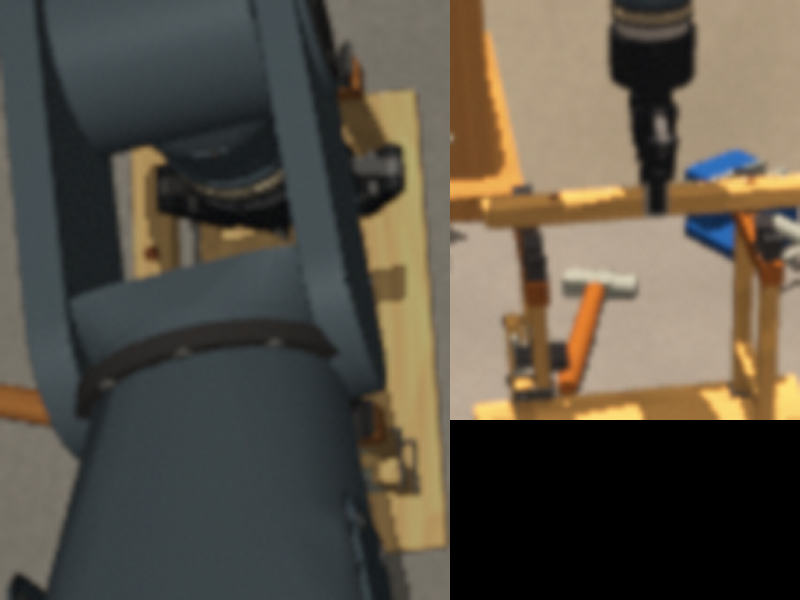

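Emit:
servo_tool(
  rows=[
    [[0,0,0,0.001,-0.002,0.01,-1],[0,0,0,0,0,0.01,-1],[0,0,0,0,0,0.01,-1],[0,0,0,0,0,0.01,-1],[0,0,0,0,0,0.005,-1],[0,0,0,0,0,0,-1],[0,0,0,0,0,0,-1]],
  ],
)

```text
t: 19.45
tcp_pos: [0.569, 0.2165, 0.2771]
tool_rot: [1.0, 0.01, -0.001, 0.0]
force: [0.6, -0.9, -0.6]
finger_gap: 0.268
gripper_force: 59.2
```

Emit:
servo_tool(
  rows=[
    [[0,0,0,0,0,0.002,-1],[0,0,0,0,0,0.002,-1],[0,0,0,0,0,0.001,-1],[0,0,0,0,0,0,-1],[0,0,0,0,0,0,-1]],
  ],
)

```text
t: 19.87
tcp_pos: [0.5692, 0.2165, 0.273]
tool_rot: [1.0, 0.01, 0.0, -0.0]
force: [0.2, 0.1, -1.0]
finger_gap: 0.269
gripper_force: 59.2
```

Emit:
servo_tool(
  rows=[
    [[0,0,0,0,0,0.001,-1],[0,0,0,0,0,0,-1],[0,0,0,0,0,0,-0.4],[0,0,0,0,0,0,-0.3],[0,0,0,0,0,0,0.2],[0,0,0,0,0,0,0.2],[0,0,0,0,0,0,0.2],[0,0,0,0,0,-0.02,0.2]],
  ],
)

```text
t: 20.53
tcp_pos: [0.5668, 0.216, 0.2882]
tool_rot: [1.0, 0.01, -0.004, 0.001]
force: [0.4, -1.0, 0.2]
finger_gap: 0.602
gripper_force: 0.0
```

Emit:
servo_tool(
  rows=[
    [[0,0,0,0,0,-0.04,0.2],[0,0,0,0,0,-0.04,0.2],[0,0,0,0,0.035,0,0.2],[0,0,0,0,0.035,0,0.2],[0,0,0,0,0.035,0,0.2],[0,0,0,0,0.035,0,0.2],[0,0,0,0,0.035,0,0.2],[0,0,0,0,0.035,0,0.2]],
  ],
)

```text
t: 21.2
tcp_pos: [0.5732, 0.005, 0.372]
tool_rot: [1.0, 0.01, 0.0, 0.0]
force: [0.6, -0.5, 0.4]
finger_gap: 0.601
gripper_force: 0.0
```

Emit:
servo_tool(
  rows=[
    [[0,0,0,0,0.02,0,0.2],[0,0,0,0,0,0,0.2],[0,0,0,0,0,0,0.2]],
  ],
)

```text
t: 21.45
tcp_pos: [0.5738, -0.0145, 0.3717]
tool_rot: [1.0, 0.009, -0.0, -0.0]
force: [1.4, 0.3, 0.0]
finger_gap: 0.601
gripper_force: 0.0
```

Run:
```python
from h import *
im=manip.snapshot('top');sd=manip.snapshot('side')
cv2.imwrite('pics/c9.png',np.hstack([cv2.resize(im[135:300,110:380],(440,270),interpolation=2),cv2.resize(sd[110:240,210:385],(360,270),interpolation=2)]))
for k in blobs(woodmask(im)):
    for z in(.007,.259):
        r=rect('top',k,z)
        if r[1][1]<40 and 60<r[1][0]<320: print(z,r)
for n,c in(("top",im),("side",sd)):
  m=cv2.inRange(cv2.cvtColor(c,cv2.COLOR_BGR2HSV),(0,0,0),(180,255,60))
  for k in blobs(m):
    r=rect(n,k,.014)
    if r[1][0]<50: print("dark",n,r)
go(.6685,-.191,.15,83.7)
```

```text
0.007 (array([173.8, 691.8]), array([122.2,  17.1]), 36.4)
0.259 (array([206.3, 557.8]), array([96.8, 13.5]), 36.4)
0.007 (array([ 352.5, -199.5]), array([94. , 21.3]), -63.2)
0.259 (array([ 347.9, -148.3]), array([74.4, 16.9]), -63.2)
0.007 (array([ 550.4, -206.8]), array([89.8, 14.2]), -6.6)
0.259 (array([ 504.7, -154.1]), array([71.1, 11.2]), -6.6)
0.007 (array([ 669.5, -191.4]), array([93.2, 14.5]), -6.3)
0.259 (array([ 599. , -141.9]), array([73.8, 11.5]), -6.3)
0.007 (array([761.4, 320.8]), array([73. , 29.1]), -88.2)
dark side (array([ 432.5, -109.7]), array([49. , 43.9]), -54.5)
{'tcp': array([ 0.5737, -0.0127,  0.3718]), 'cl': np.float64(-88.8), 'tilt': np.float64(0.04), 'q6': np.float64(1.33), 't': 21.6, 'wz': np.float64(7.5), 'sh_before': array([0.0911, 0.1803, 0.2216]), 'shift': array([0.1138, 0.167 , 0.2216])}
```

View pics/c9.png

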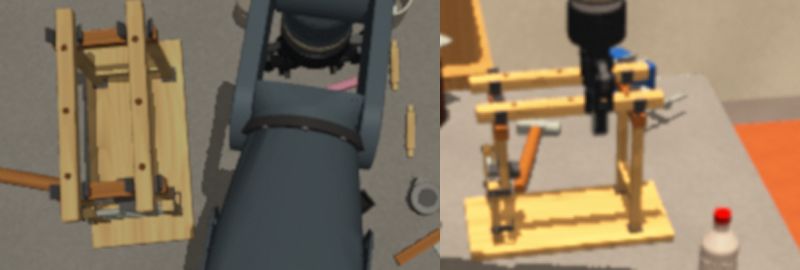

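Emit:
servo_tool(
  rows=[
    [[0,0,4,0,0,0,0],[0,0,3.5,0,0,0,0],[0,0,0,0.019,0.028,0.02,0],[0,0,0,0.019,0.028,0.02,0],[0,0,0,0.019,0.028,0.02,0],[0,0,0,0.019,0.028,0.02,0],[0,0,0,0.019,0.028,0.02,0],[0,0,0,0.019,0.027,0.02,0]],
  ],
)

```text
t: 22.22
tcp_pos: [0.6698, -0.1914, 0.2508]
tool_rot: [0.999, -0.054, 0.0, -0.0]
force: [0.3, 0.2, -0.3]
finger_gap: 0.502
gripper_force: 0.0
```

Emit:
servo_tool(
  rows=[
    [[0,0,0,0,0,0.04,0],[0,0,0,0,0,0.04,0],[0,0,0,0,0,0.04,0],[0,0,0,0,0,0.03,0],[0,0,0,0,0,0,0],[0,0,0,0,0,0,0],[0,0,0,0,0,0,0]],
  ],
)

```text
t: 22.8
tcp_pos: [0.6705, -0.1915, 0.1038]
tool_rot: [0.999, -0.055, 0.002, 0.001]
force: [0.4, 0.5, 0.9]
finger_gap: 0.497
gripper_force: 0.0
```

```bash
python3 -c "
from h import *
go(.669,-.191,.0215,83.7)"
```

```text
{'tcp': array([ 0.6705, -0.1915,  0.1038]), 'cl': np.float64(-96.3), 'tilt': np.float64(0.2), 'q6': np.float64(1.24), 't': 22.8, 'wz': np.float64(0.0), 'sh_before': array([-0.0018, -0.0005,  0.0823]), 'shift': array([-0.0018, -0.0005,  0.0823])}
```

Emit:
servo_tool(
  rows=[
    [[0,0,0,-0.002,0,0.025,0],[0,0,0,0,0,0.025,0],[0,0,0,0,0,0.02,0],[0,0,0,0,0,0.012,0],[0,0,0,0,0,0,0],[0,0,0,0,0,0,0],[0,0,0,0,0,0,-0.4],[0,0,0,0,0,0,-1]],
  ],
)

```text
t: 23.47
tcp_pos: [0.6682, -0.1924, 0.0221]
tool_rot: [0.998, -0.055, 0.002, 0.001]
force: [-0.2, 0.6, -0.2]
finger_gap: 0.229
gripper_force: 0.0
```

Emit:
servo_tool(
  rows=[
    [[0,0,0,0,0,0,-1],[0,0,0,0,0,0,-1],[0,0,0,0,0,0,-1],[0,0,0,0,0,0,-1],[0,0,0,0,0,-0.03,-1],[0,0,0,0,0,-0.04,-1],[0,0,0,0,0,-0.04,-1],[0,0,0,0,0,-0.03,-1]],
  ],
)

```text
t: 24.13
tcp_pos: [0.6676, -0.1923, 0.1635]
tool_rot: [0.998, -0.055, 0.002, 0.001]
force: [0.5, 0.0, 0.1]
finger_gap: 0.142
gripper_force: 61.3
```

```bash
python3 -c "
from h import *
go(.637,-.405,.15,-5.3)"
```

```text
{'tcp': array([ 0.6676, -0.1923,  0.1635]), 'cl': np.float64(-96.3), 'tilt': np.float64(0.22), 'q6': np.float64(1.24), 't': 24.1, 'wz': np.float64(89.0), 'sh_before': array([-0.0069,  0.2148,  0.0137]), 'shift': array([0.2146, 0.0108, 0.0143])}
```

Emit:
servo_tool(
  rows=[
    [[0,0,0,-0.001,0.031,0,-1],[0,0,0,-0.001,0.031,0,-1],[0,0,0,-0.001,0.031,0,-1],[0,0,0,-0.001,0.031,0,-1],[0,0,0,-0.001,0.031,0,-1],[0,0,0,-0.001,0.031,0,-1],[0,0,0,-0.001,0.029,0,-1],[0,0,-7,0,0,0,-1]],
  ],
)

```text
t: 24.8
tcp_pos: [0.6344, -0.412, 0.1604]
tool_rot: [1.0, 0.004, 0.001, 0.003]
force: [0.3, -0.7, -0.7]
finger_gap: 0.14
gripper_force: 61.3
```

Emit:
servo_tool(
  rows=[
    [[0,0,-7,0,0,0,-1],[0,0,-7,0,0,0,-1],[0,0,-7,0,0,0,-1],[0,0,-7,0,0,0,-1],[0,0,-7,0,0,0,-1],[0,0,-7,0,0,0,-1],[0,0,-7,0,0,0,-1],[0,0,-7,0,0,0,-1]],
  ],
)

```text
t: 25.47
tcp_pos: [0.6358, -0.4047, 0.1601]
tool_rot: [0.879, 0.477, -0.0, 0.0]
force: [-0.5, -1.0, -0.5]
finger_gap: 0.14
gripper_force: 61.3
```

Emit:
servo_tool(
  rows=[
    [[0,0,-7,0,0,0,-1],[0,0,-7,0,0,0,-1],[0,0,-7,0,0,0,-1],[0,0,-7,0,0,0,-1],[0,0,0,0,0,0,-1],[0,0,0,0,0,0,-1]],
  ],
)

```text
t: 25.97
tcp_pos: [0.6358, -0.4047, 0.16]
tool_rot: [0.74, 0.672, -0.0, 0.0]
force: [-0.8, 0.3, -0.8]
finger_gap: 0.143
gripper_force: 61.3
```

Run:
```python
from h import *
go(.634,-.405,.05,-5.3)
sd=manip.snapshot('side'); im=manip.snapshot('top')
cv2.imwrite('pics/c10.png',np.hstack([cv2.resize(im[150:280,310:470],(400,325),interpolation=2),cv2.resize(sd[240:400,200:380],(400,356),interpolation=2)[:325]]))
```

```text
{'tcp': array([ 0.6358, -0.4047,  0.16  ]), 'cl': np.float64(-5.5), 'tilt': np.float64(0.0), 'q6': np.float64(-0.62), 't': 26.0, 'wz': np.float64(-0.2), 'sh_before': array([-0.0005, -0.0018,  0.11  ]), 'shift': array([-0.0005, -0.0018,  0.11  ])}
```

View pics/c10.png

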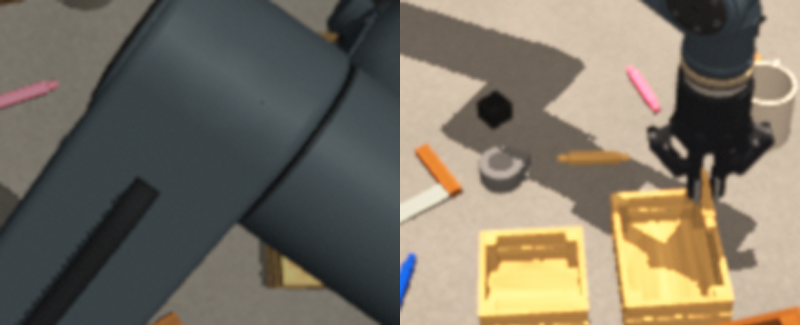

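Emit:
servo_tool(
  rows=[
    [[0,0,0,0,-0.006,0.03,-1],[0,0,0,0,0,0.03,-1],[0,0,0,0,0,0.03,-1],[0,0,0,0,0,0.025,-1],[0,0,0,0,0,0,-1],[0,0,0,0,0,0,-1],[0,0,0,0,0,0,-0.4],[0,0,0,0,0,0,-0.4]],
  ],
)

```text
t: 26.73
tcp_pos: [0.629, -0.4047, 0.0464]
tool_rot: [0.739, 0.673, -0.001, -0.001]
force: [-3.5, -0.3, -2.8]
finger_gap: 0.297
gripper_force: 2.1
```

Emit:
servo_tool(
  rows=[
    [[0,0,0,0,0,0,-0.4],[0,0,0,0,0,0,-0.4],[0,0,0,0,0,-0.03,-0.4],[0,0,0,0,0,-0.04,-0.4],[0,0,0,0,0,-0.04,0],[0,0,0,0,0,0,0]],
  ],
)

```text
t: 27.23
tcp_pos: [0.6363, -0.4087, 0.1683]
tool_rot: [0.739, 0.673, 0.002, 0.012]
force: [0.7, -0.7, 1.5]
finger_gap: 0.502
gripper_force: 0.0
```

Run:
```python
from h import *
go(.5505,-.207,.14,83.4)
sd=manip.snapshot('side')
cv2.imwrite('pics/c11.png',cv2.resize(sd[240:400,200:380],(675,600),interpolation=2))
for k in blobs(woodmask(sd)):
    r=rect('side',k,.007)
    if r[1][1]<40 and 60<r[1][0]<120: print(r)
m=cv2.inRange(cv2.cvtColor(sd,cv2.COLOR_BGR2HSV),(0,0,0),(180,255,60))
for k in blobs(m):
    r=rect('side',k,.014)
    if r[1][0]<60: print("dark",r)
```

```text
{'tcp': array([ 0.6363, -0.4087,  0.1683]), 'cl': np.float64(-5.3), 'tilt': np.float64(1.41), 'q6': np.float64(-0.63), 't': 27.2, 'wz': np.float64(-88.7), 'sh_before': array([ 0.1931, -0.1048,  0.0235]), 'shift': array([0.1088, 0.1898, 0.0307])}
(array([ 549.9, -208. ]), array([93.8, 26.8]), -8.3)
(array([ 353.9, -200. ]), array([103.2,  25.9]), -62.6)
dark (array([ 432.3, -109.6]), array([54.7, 48.4]), -56.8)
```

View pics/c11.png

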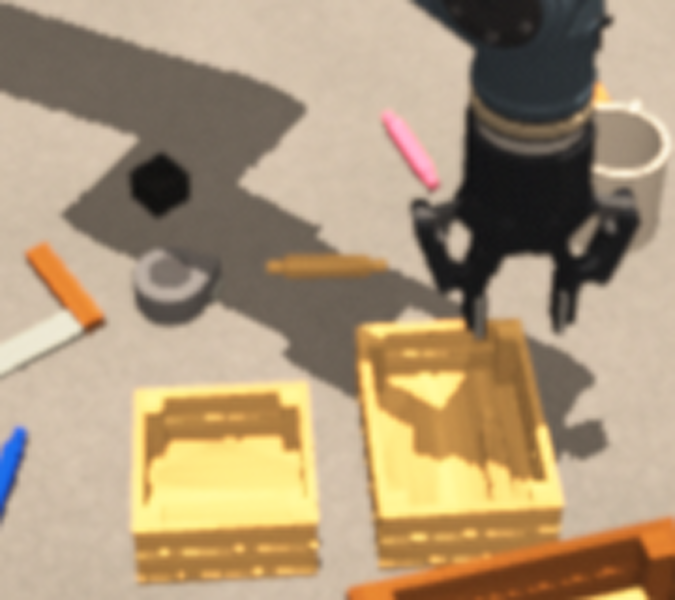

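Emit:
servo_tool(
  rows=[
    [[0,0,0,0.032,-0.0175,0,0],[0,0,0,0.032,-0.0175,0,0],[0,0,0,0.032,-0.0175,0,0],[0,0,0,0.032,-0.0175,0,0],[0,0,0,0.032,-0.0175,0,0],[0,0,0,0.032,-0.0175,0,0],[0,0,7,0,0,0,0],[0,0,7,0,0,0,0]],
  ],
)

```text
t: 27.95
tcp_pos: [0.5429, -0.2005, 0.1557]
tool_rot: [0.817, 0.577, 0.001, 0.0]
force: [1.1, -0.4, 0.5]
finger_gap: 0.498
gripper_force: 0.0
```

Emit:
servo_tool(
  rows=[
    [[0,0,7,0,0,0,0],[0,0,7,0,0,0,0],[0,0,7,0,0,0,0],[0,0,7,0,0,0,0],[0,0,7,0,0,0,0],[0,0,7,0,0,0,0],[0,0,7,0,0,0,0],[0,0,7,0,0,0,0]],
  ],
)

```text
t: 28.62
tcp_pos: [0.5443, -0.2033, 0.1556]
tool_rot: [0.992, 0.124, 0.001, 0.001]
force: [-0.2, 0.1, 0.3]
finger_gap: 0.5
gripper_force: 0.0
```

Emit:
servo_tool(
  rows=[
    [[0,0,7,0,0,0.02,0],[0,0,7,0,0,0.02,0],[0,0,7,0,0,0.02,0],[0,0,0,0,0,0,0],[0,0,0,0,0,0,0]],
  ],
)

```text
t: 29.03
tcp_pos: [0.5434, -0.203, 0.0946]
tool_rot: [0.999, -0.054, -0.0, -0.0]
force: [-0.4, -0.4, 0.0]
finger_gap: 0.501
gripper_force: 0.0
```

```bash
python3 -c "
from h import *
go(.5502,-.207,.0215,83.4)"
```

```text
{'tcp': array([ 0.5434, -0.203 ,  0.0946]), 'cl': np.float64(-96.2), 'tilt': np.float64(0.04), 'q6': np.float64(1.13), 't': 29.0, 'wz': np.float64(0.4), 'sh_before': array([0.0072, 0.0033, 0.0731]), 'shift': array([0.0072, 0.0033, 0.0731])}
```

Emit:
servo_tool(
  rows=[
    [[0,0,0.3,0.007,0.0033,0.02,0],[0,0,0,0,0,0.02,0],[0,0,0,0,0,0.02,0],[0,0,0,0,0,0.013,0],[0,0,0,0,0,0,0],[0,0,0,0,0,0,0],[0,0,0,0,0,0,-0.4],[0,0,0,0,0,0,-1]],
  ],
)

```text
t: 29.7
tcp_pos: [0.5509, -0.2078, 0.0233]
tool_rot: [0.998, -0.058, 0.001, 0.001]
force: [0.5, -0.1, -0.4]
finger_gap: 0.225
gripper_force: 0.0
```

Emit:
servo_tool(
  rows=[
    [[0,0,0,0,0,0,-1],[0,0,0,0,0,0,-1],[0,0,0,0,0,0,-1],[0,0,0,0,0,0,-1],[0,0,0,0,0,-0.03,-1],[0,0,0,0,0,-0.04,-1],[0,0,0,0,0,-0.04,-1],[0,0,0,0,0,-0.02,-1]],
  ],
)

```text
t: 30.37
tcp_pos: [0.5517, -0.2082, 0.1565]
tool_rot: [0.998, -0.058, 0.003, 0.002]
force: [0.3, -0.3, 0.1]
finger_gap: 0.136
gripper_force: 60.8
```

```bash
python3 -c "
from h import *
go(.594,-.4,.05,-5.3)"
```

```text
{'tcp': array([ 0.5517, -0.2082,  0.1565]), 'cl': np.float64(-96.6), 'tilt': np.float64(0.4), 'q6': np.float64(1.14), 't': 30.4, 'wz': np.float64(88.7), 'sh_before': array([0.0635, 0.1853, 0.1074]), 'shift': array([ 0.1864, -0.0601,  0.1075])}
```

Emit:
servo_tool(
  rows=[
    [[0,0,0,0.0106,0.031,0,-1],[0,0,0,0.0106,0.031,0,-1],[0,0,0,0.0106,0.031,0,-1],[0,0,0,0.0106,0.031,0,-1],[0,0,0,0.0106,0.031,0,-1],[0,0,0,0.0106,0.031,0,-1],[0,0,-7,0,0,0,-1],[0,0,-7,0,0,0,-1]],
  ],
)

```text
t: 31.03
tcp_pos: [0.5914, -0.4021, 0.1518]
tool_rot: [0.998, 0.066, 0.001, 0.001]
force: [0.6, -0.1, -0.6]
finger_gap: 0.141
gripper_force: 60.8
```

Emit:
servo_tool(
  rows=[
    [[0,0,-7,0,0,0,-1],[0,0,-7,0,0,0,-1],[0,0,-7,0,0,0,-1],[0,0,-7,0,0,0,-1],[0,0,-7,0,0,0,-1],[0,0,-7,0,0,0,-1],[0,0,-7,0,0,0,-1],[0,0,-7,0,0,0,-1]],
  ],
)

```text
t: 31.7
tcp_pos: [0.5914, -0.3992, 0.152]
tool_rot: [0.849, 0.528, -0.0, -0.0]
force: [0.0, -0.4, -0.0]
finger_gap: 0.143
gripper_force: 60.8
```

Emit:
servo_tool(
  rows=[
    [[0,0,-7,0,0,0,-1],[0,0,-7,0,0,0,-1],[0,0,-7,0,0,0,-1],[0,0,0,0,0,0,-1],[0,0,0,0,0,0,-1]],
  ],
)

```text
t: 32.12
tcp_pos: [0.5914, -0.3992, 0.1519]
tool_rot: [0.742, 0.67, 0.0, -0.0]
force: [-0.1, 0.5, -0.7]
finger_gap: 0.14
gripper_force: 60.8
```

```bash
python3 -c "
from h import *
go(.594,-.4,.05,-5.3);print(manip.sense()['finger_gap'])"
```

```text
{'tcp': array([ 0.5914, -0.3992,  0.1519]), 'cl': np.float64(-5.8), 'tilt': np.float64(0.0), 'q6': np.float64(-0.65), 't': 32.1, 'wz': np.float64(-0.5), 'sh_before': array([-0.0005,  0.0026,  0.1019]), 'shift': array([-0.0005,  0.0026,  0.1019])}
0.1401427940094761
```

Emit:
servo_tool(
  rows=[
    [[0,0,0,0,0.005,0.03,-1],[0,0,0,0,0,0.03,-1],[0,0,0,0,0,0.03,-1],[0,0,0,0,0,0.015,-1],[0,0,0,0,0,0,-1],[0,0,0,0,0,0,-1],[0,0,0,0,0,0,-0.4],[0,0,0,0,0,0,-0.4]],
  ],
)

```text
t: 32.78
tcp_pos: [0.5979, -0.4011, 0.0494]
tool_rot: [0.741, 0.671, 0.0, 0.002]
force: [-0.3, -0.3, 0.5]
finger_gap: 0.299
gripper_force: 0.0
```

Emit:
servo_tool(
  rows=[
    [[0,0,0,0,0,0,-0.4],[0,0,0,0,0,0,-0.4],[0,0,0,0,0,-0.03,-0.4],[0,0,0,0,0,-0.04,-0.4],[0,0,0,0,0,-0.04,0],[0,0,0,0,0,0,0.4]],
  ],
)

```text
t: 33.28
tcp_pos: [0.601, -0.4037, 0.1676]
tool_rot: [0.741, 0.671, 0.001, 0.009]
force: [0.9, -0.9, 2.1]
finger_gap: 0.573
gripper_force: 0.0
```

Run:
```python
from h import *
sd=manip.snapshot('side');im=manip.snapshot('top');cv2.imwrite('pics/s12.png',sd)
for k in blobs(woodmask(sd)):
    r=rect('side',k,.007)
    if r[1][1]<40 and 60<r[1][0]<120: print(r)
for n,i in(("side",sd),("top",im)):
  m=cv2.inRange(cv2.cvtColor(i,cv2.COLOR_BGR2HSV),(0,0,0),(180,255,45))
  for k in blobs(m):
    r=rect(n,k,.014)
    if r[1][0]<80: print("dark",n,r)
# foot vertices in the side and top view of start
for n in("side","top"):
  i=cv2.imread(f"pics/{n}0.png");m=cv2.inRange(cv2.cvtColor(i,cv2.COLOR_BGR2HSV),(0,0,0),(180,255,45))
  for k in blobs(m):
    r=rect(n,k,.014)
    if abs(r[0][0]-432)<10: print(n,r,[x.tolist() for x in (cast(n,cv2.approxPolyDP(k,2,True).reshape(-1,2),.028)*1000).round(0)[:,:2]])
go(.4316,-.1067,.15,34)
```

```text
(array([ 353.7, -200.1]), array([103.3,  25.9]), -63.4)
dark side (array([ 380.7, -116.9]), array([51.3, 43.7]), -58.9)
dark side (array([-111.6,   76.2]), array([73.5, 20.9]), -78.3)
dark top (array([ 510.1, -646.4]), array([45.3, 16.1]), -33.9)
dark top (array([ 612.8, -623. ]), array([60.2, 35.7]), 47.1)
side (array([ 432.7, -109.6]), array([49.2, 40.2]), -60.3) [[436.0, -96.0], [415.0, -110.0], [413.0, -131.0], [426.0, -153.0], [451.0, -136.0]]
top (array([ 431.6, -106.7]), array([34.4, 31. ]), -56.1) [[448.0, -113.0], [434.0, -84.0], [411.0, -98.0], [426.0, -124.0]]
{'tcp': array([ 0.598 , -0.4011,  0.1608]), 'cl': np.float64(-5.6), 'tilt': np.float64(0.41), 'q6': np.float64(-0.65), 't': 33.4, 'wz': np.float64(-39.6), 'sh_before': array([ 0.2766, -0.1946,  0.0085]), 'shift': array([0.3371, 0.0266, 0.0095])}
```

Emit:
servo_tool(
  rows=[
    [[0,0,0,0.005,-0.03,0,0.4],[0,0,0,0.005,-0.03,0,0.4],[0,0,0,0.005,-0.03,0,0.4],[0,0,0,0.005,-0.03,0,0.4],[0,0,0,0.005,-0.03,0,0.4],[0,0,0,0,0,0,0.4],[0,0,0,0,0,0,0.4]],
  ],
)

```text
t: 33.97
tcp_pos: [0.4476, -0.3588, 0.1557]
tool_rot: [0.742, 0.671, 0.0, -0.002]
force: [0.6, -0.2, 0.4]
finger_gap: 0.699
gripper_force: 0.0
```

Run:
```python
from h import *
sd=manip.snapshot('side');im=manip.snapshot('top');cv2.imwrite('pics/s13.png',sd);cv2.imwrite('pics/t13.png',im)
e=proj('top',[.38,-.114,.014])[0];print(e)
for n,i in(("side",sd),("top",im)):
  for t in(30,45,60):
    m=cv2.inRange(cv2.cvtColor(i,cv2.COLOR_BGR2HSV),(0,0,0),(180,255,t))
    for k in blobs(m):
      r=rect(n,k,.014)
      if r[1][0]<80 and abs(r[0][0]-380)<80: print("dark",n,t,r)
m=cv2.inRange(cv2.cvtColor(im,cv2.COLOR_BGR2HSV),(0,0,60),(180,60,130))
x,y=e.astype(int); print(cv2.cvtColor(im,cv2.COLOR_BGR2GRAY)[y-12:y+13:2,x-14:x+15:2])
go(.38,-.114,.15,-56)
```

```text
[335.24573883 277.44995363]
dark top 30 (array([ 441.3, -620.5]), array([57.2, 32.3]), -30.3)
[[107 117 117 117 113  78  28  25  26  29  39  45  49  52  54]
 [ 73 108 118 114  76  29  26  25  30  39  46  49  52  55  54]
 [ 67  72 105  76  27  27  27  30  40  45  50  54  54  55  54]
 [ 66  66  52  26  28  27  31  41  46  51  54  54  55  55  55]
 [ 63  49  26  28  29  33  42  47  51  53  55  55  55  54  55]
 [ 46  25  28  27  33  43  48  52  53  55  53  54  55  54  54]
 [ 27  28  26  35  43  48  51  55  55  54  54  55  53  55  55]
 [ 27  25  36  44  49  53  55  55  55  55  55  54  54  55  55]
 [ 26  36  44  50  52  55  54  55  55  55  55  55  55  55  55]
 [ 38  46  49  53  55  56  55  54  55  55  55  54  55  55  54]
 [ 45  51  53  55  55  55  55  55  54  54  54  55  55  54  55]
 [ 50  54  54  54  54  54  54  56  54  55  54  54  55  54  55]
 [ 54  55  55  55  54  54  56  54  55  55  54  54  54  54  54]]
{'tcp': array([ 0.4501, -0.3606,  0.1564]), 'cl': np.float64(-5.7), 'tilt': np.float64(0.02), 'q6': np.float64(-0.77), 't': 34.1, 'wz': np.float64(50.3), 'sh_before': array([ 0.2385, -0.0941,  0.0064]), 'shift': array([ 0.0798, -0.2437,  0.0063])}
```

Emit:
servo_tool(
  rows=[
    [[0,0,0,0.036,0.005,-0.005,0.4],[0,0,0,0.036,0.005,-0.005,0.4],[0,0,0,0.036,0.005,-0.005,0.4],[0,0,0,0.036,0.005,-0.005,0.4],[0,0,0,0.036,0.005,0,0.4],[0,0,0,0.036,0.005,0,0.4],[0,0,0,0.036,0.005,0,0.4],[0,0,0,0.036,0.005,0,0.4]],
  ],
)

```text
t: 34.73
tcp_pos: [0.5197, -0.0758, 0.1767]
tool_rot: [0.741, 0.672, 0.0, 0.001]
force: [-0.4, -0.4, 0.2]
finger_gap: 0.697
gripper_force: 0.0
```

Emit:
servo_tool(
  rows=[
    [[0,0,0,0.036,0.005,0,0.4],[0,0,0,0.036,0.005,0,0.4],[0,0,0,0.036,0.005,0,0.4],[0,0,0,0,0,0,0.4],[0,0,0,0,0,0,0.4]],
  ],
)

```text
t: 35.15
tcp_pos: [0.5448, 0.0308, 0.1765]
tool_rot: [0.739, 0.673, 0.0, 0.0]
force: [-0.7, -0.1, 0.4]
finger_gap: 0.698
gripper_force: 0.0
```

Run:
```python
from h import *
sd=manip.snapshot('side');im=manip.snapshot('top');cv2.imwrite('pics/s14.png',sd);cv2.imwrite('pics/t14.png',im)
for n,i in(("side",sd),("top",im)):
  for t in(36,48):
    m=cv2.inRange(cv2.cvtColor(i,cv2.COLOR_BGR2HSV),(0,0,0),(180,255,t))
    for k in blobs(m):
      r=rect(n,k,.014)
      if r[1][0]<80 and abs(r[0][0]-400)<90: print("dark",n,t,r)
# tape / square / crates
m=woodmask(im)
for k in blobs(m):
    r=rect('top',k,.0275)
    if r[0][1]<-150: print(r)
go(.38,-.114,.15,-56)
```

```text
dark side 36 (array([ 379.6, -117.5]), array([47.9, 36.7]), -60.0)
dark side 48 (array([ 380.4, -116.8]), array([48.2, 38.8]), -61.7)
dark top 36 (array([ 379.4, -114. ]), array([32. , 30.4]), -57.9)
dark top 48 (array([ 379.3, -114.3]), array([33.9, 31. ]), -59.3)
(array([ 352.1, -195.3]), array([92.4, 21. ]), -63.2)
(array([ 451.8, -410.8]), array([123.3, 121.2]), 85.8)
(array([ 606.1, -396.1]), array([173.1, 127.8]), 85.8)
(array([ 637.4, -690.2]), array([245. , 215.4]), -84.3)
{'tcp': array([0.5441, 0.0285, 0.1765]), 'cl': np.float64(-5.6), 'tilt': np.float64(0.03), 'q6': np.float64(-0.05), 't': 35.2, 'wz': np.float64(50.4), 'sh_before': array([-0.1577, -0.1495,  0.0265]), 'shift': array([-0.2157,  0.0263,  0.0266])}
```

Emit:
servo_tool(
  rows=[
    [[0,0,0,-0.0263,-0.025,0,0.4],[0,0,0,-0.0263,-0.025,0,0.4],[0,0,0,-0.0263,-0.025,0,0.4],[0,0,0,-0.0263,-0.025,0,0.4],[0,0,0,-0.0263,-0.025,0,0.4],[0,0,0,-0.0263,-0.025,0,0.4],[0,0,7,0,0,0,0.4],[0,0,7,0,0,0,0.4]],
  ],
  squeeze=35,
)

```text
t: 35.92
tcp_pos: [0.3769, -0.1166, 0.1769]
tool_rot: [0.821, 0.571, -0.0, -0.0]
force: [1.3, -0.3, 0.0]
finger_gap: 0.699
gripper_force: 0.0
```

Emit:
servo_tool(
  rows=[
    [[0,0,7,0,0,0.01,0.4],[0,0,7,0,0,0.01,0.4],[0,0,7,0,0,0.01,0.4],[0,0,7,0,0,0.01,0.4],[0,0,7,0,0,0.01,0.4],[0,0,3.4,0,0,0.01,0.4],[0,0,0,0,0,0,0.4],[0,0,0,0,0,0,0.4]],
  ],
)

```text
t: 36.58
tcp_pos: [0.3783, -0.1148, 0.1166]
tool_rot: [0.961, 0.275, -0.0, -0.0]
force: [0.6, -0.3, 0.1]
finger_gap: 0.697
gripper_force: 0.0
```

Run:
```python
from h import *
go(.3794,-.114,.022,-58)
```

```text
{'tcp': array([ 0.3783, -0.1148,  0.1166]), 'cl': np.float64(-58.1), 'tilt': np.float64(0.06), 'q6': np.float64(0.43), 't': 36.6, 'wz': np.float64(-0.1), 'sh_before': array([ 0.0014, -0.0001,  0.0946]), 'shift': array([ 0.0014, -0.0001,  0.0946])}
```

Emit:
servo_tool(
  rows=[
    [[0,0,0,0.001,0,0.025,0.4],[0,0,0,0,0,0.025,0.4],[0,0,0,0,0,0.025,0.4],[0,0,0,0,0,0.019,0.4],[0,0,0,0,0,0,0.4],[0,0,0,0,0,0,0.4],[0,0,0,0,0,0,-0.1],[0,0,0,0,0,0,-1]],
  ],
)

```text
t: 37.25
tcp_pos: [0.3801, -0.1138, 0.0241]
tool_rot: [0.961, 0.275, 0.001, 0.001]
force: [0.4, 0.4, 0.5]
finger_gap: 0.431
gripper_force: 0.0
```

Emit:
servo_tool(
  rows=[
    [[0,0,0,0,0,0,-1],[0,0,0,0,0,0,-1],[0,0,0,0,0,0,-1],[0,0,0,0,0,0,-1],[0,0,0,0,0,-0.03,-1],[0,0,0,0,0,-0.04,-1],[0,0,0,0,0,-0.04,-1],[0,0,0,0,0,-0.02,-1]],
  ],
)

```text
t: 37.92
tcp_pos: [0.3802, -0.1136, 0.1566]
tool_rot: [0.961, 0.276, 0.002, 0.002]
force: [0.7, 0.2, -1.0]
finger_gap: 0.389
gripper_force: 35.2
```

Run:
```python
from h import *
go(.4525,-.4145,.055,-50)
```

```text
{'tcp': array([ 0.3802, -0.1136,  0.1566]), 'cl': np.float64(-58.0), 'tilt': np.float64(0.31), 'q6': np.float64(0.44), 't': 37.9, 'wz': np.float64(-8.0), 'sh_before': array([-0.0983,  0.293 ,  0.1028]), 'shift': array([-0.1383,  0.2765,  0.1026])}
```

Emit:
servo_tool(
  rows=[
    [[0,0,0,-0.011,0.0326,0,-1],[0,0,0,-0.011,0.0326,0,-1],[0,0,0,-0.011,0.0326,0,-1],[0,0,0,-0.011,0.0326,0,-1],[0,0,0,-0.011,0.0326,0,-1],[0,0,0,-0.011,0.0326,0,-1],[0,0,0,-0.011,0.0326,0,-1],[0,0,0,-0.011,0.0326,0,-1]],
  ],
)

```text
t: 38.58
tcp_pos: [0.4427, -0.3824, 0.1537]
tool_rot: [0.961, 0.275, 0.0, 0.0]
force: [1.2, 0.0, -0.4]
finger_gap: 0.396
gripper_force: 35.2
```

Emit:
servo_tool(
  rows=[
    [[0,0,0,-0.011,0.0326,0,-1],[0,0,0,0,0,0,-1],[0,0,0,0,0,0,-1],[0,0,0,0,0,0,-1]],
  ],
)

```text
t: 38.92
tcp_pos: [0.45, -0.4136, 0.1529]
tool_rot: [0.961, 0.275, -0.0, -0.001]
force: [-0.0, -0.1, -0.1]
finger_gap: 0.386
gripper_force: 35.2
```

Run:
```python
from h import *
go(.4525,-.4145,.045,-50);print(manip.sense()['finger_gap'])
```

```text
{'tcp': array([ 0.45  , -0.4136,  0.1529]), 'cl': np.float64(-58.1), 'tilt': np.float64(0.1), 'q6': np.float64(0.09), 't': 38.9, 'wz': np.float64(-8.1), 'sh_before': array([0.0016, 0.0023, 0.1079]), 'shift': array([0.0013, 0.0025, 0.1079])}
0.38620672276106116
```

Then release, retreat and move the arm to the side opposite the crates for a final look.

Emit:
servo_tool(
  rows=[
    [[0,0,0,0.001,0.002,0.03,-1],[0,0,0,0,0,0.03,-1],[0,0,0,0,0,0.03,-1],[0,0,0,0,0,0.013,-1],[0,0,0,0,0,0,-1],[0,0,0,0,0,0,-1],[0,0,0,0,0,0,0],[0,0,0,0,0,0,0]],
  ],
)

```text
t: 39.58
tcp_pos: [0.4536, -0.4167, 0.0519]
tool_rot: [0.961, 0.275, 0.001, 0.002]
force: [0.7, -0.5, -0.9]
finger_gap: 0.502
gripper_force: 0.0
```

Emit:
servo_tool(
  rows=[
    [[0,0,0,0,0,0,0],[0,0,0,0,0,0,0],[0,0,0,0,0,-0.04,0],[0,0,0,0,0,-0.04,0],[0,0,0,0,0,-0.04,0],[0,0,0,0,0,-0.02,0],[0,0,0,0,-0.035,0,0],[0,0,0,0,-0.035,0,0]],
  ],
)

```text
t: 40.25
tcp_pos: [0.4169, -0.3587, 0.1928]
tool_rot: [0.961, 0.275, 0.002, 0.004]
force: [-0.6, 0.6, -0.4]
finger_gap: 0.498
gripper_force: 0.0
```

Emit:
servo_tool(
  rows=[
    [[0,0,0,0.015,-0.035,0,0],[0,0,0,0.015,-0.035,0,0],[0,0,0,0.015,-0.035,0,0],[0,0,0,0.015,-0.035,0,0],[0,0,0,0.015,-0.035,0,0],[0,0,0,0.015,-0.035,0,0],[0,0,0,0.015,-0.035,0,0],[0,0,0,0,0,0,0]],
  ],
)

```text
t: 40.92
tcp_pos: [0.3706, -0.0863, 0.1899]
tool_rot: [0.961, 0.278, -0.002, -0.003]
force: [0.4, -0.5, -0.7]
finger_gap: 0.499
gripper_force: 0.0
```

Run:
```python
from h import *
go(.45,0,.3)
sd=manip.snapshot('side');im=manip.snapshot('top');cv2.imwrite('pics/s15.png',sd);cv2.imwrite('pics/t15.png',im)
f=lambda i,s:cv2.resize(i,s,interpolation=cv2.INTER_CUBIC)
a=np.hstack([f(im[160:275,390:470],(278,400)),f(sd[305:400,225:360],(522,400))])
b=np.hstack([f(im[135:300,130:310],(218,200)),f(sd[130:250,205:350],(242,200)),f(im[100:320,230:450],(200,200)),f(sd,(140,200))])
cv2.imwrite('pics/c15.png',np.vstack([a,b]))
for n,i in(("side",sd),("top",im)):
  m=cv2.inRange(cv2.cvtColor(i,cv2.COLOR_BGR2HSV),(0,0,0),(180,255,48))
  for k in blobs(m):
      r=rect(n,k,.02)
      if r[1][0]<70 and abs(r[0][0]-450)<90: print("dark",n,r)
```

```text
{'tcp': array([ 0.3706, -0.0863,  0.1899]), 'cl': np.float64(-57.8), 'tilt': np.float64(0.43), 'q6': np.float64(0.48), 't': 40.9, 'shift': array([ 0.113 , -0.0314, -0.1102])}
dark side (array([ 455.4, -409. ]), array([36.9, 28.1]), -2.6)
dark top (array([ 453.9, -418.6]), array([40.3, 32. ]), -58.7)
```

View pics/c15.png

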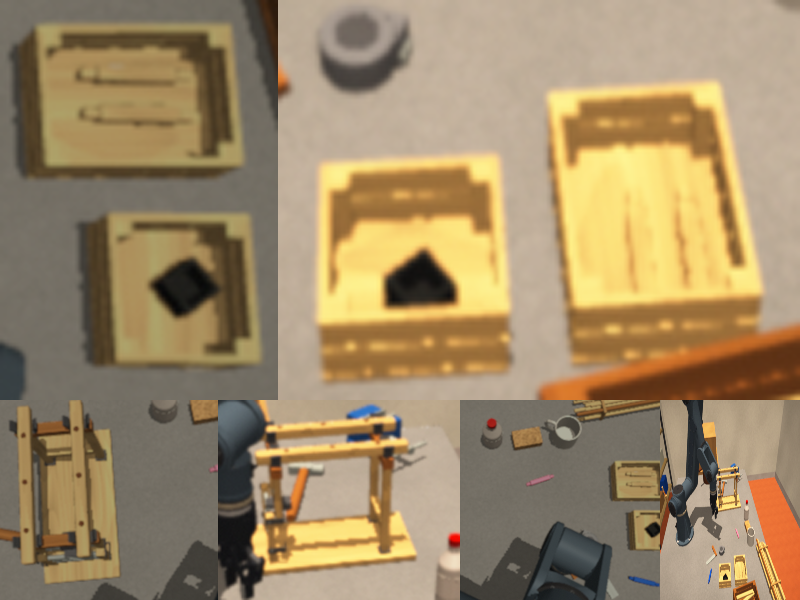

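```bash
python3 -c "
from station import manip
print(manip.sign_off())"
```

```text
the job is handed in; nothing more can be done
None
```

I handed the job in at about 41 s, and sign-off gave no verdict: the rest is locked on the top rung, both stiles are in their forks, and two rungs and one foot (all I could see) are in their crates; I touched none of the other things.

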